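Load the battery charging station

ROBOT

A 7-joint arm with a two-finger parallel gripper is mounted at the origin on the work surface. World frame = base frame: x ahead of the robot, y to its left, z up, the work surface at z = 0. Lengths are in m, angles in rad, forces in N, time in s.
With the tool pointing down it reaches from about 0.425 to 0.95 m from the base axis. Payload 16.7 kg.
Tool frame: the origin (TCP) lies between the finger pads; the fingertips stand env.tip_reach ahead of it and the grasp point (between the pads) is the TCP (env.tip_reach is the distance from the TCP to the fingertips, in m); z points along the fingers, y is the line along which they close (so a half turn about z gives the same grasp; the last joint's range is limited). The gripper opens to 94 mm and grips with 3 to 60 N. Pads are 16 mm wide; open, the fingers measure 119 mm over their backs; the gripper's body (75 mm by 177 mm) begins 78 mm behind the grasp point.
Start: joints at [1.038, 0.426, 0.074, 1.606, -0.034, 1.111, -0.067], TCP at [0.252, -0.626, 0.224] pointing down, gripper open.
Joint ranges: [-2.85, 2.85], [-0.5, 2.14], [-1.23, 1.37], [0.21, 2.46], [-1.02, 4.16], [0.16, 2.05], [-2.73, 2.73]. Speed limits (rad/s): [1.89, 1.89, 2.39, 2.39, 3.01, 3.01, 3.01].

INTERFACE

Orientations are given as a unit quaternion [w, x, y, z].
In Python, from station import env gives the robot as it stands. The module is installed in compiled form; this text tells all that it offers.
- The arm moves only by the tool carry_out, never from a script. Its argument "motion" is a list of rows, each a list of 2 entries, a list of its own where there are three numbers: the shift along the tool's x, y, z in units of 150 mm (1.0 is 150 mm), then the turn, a rotation vector about the tool's x, y, z in units of 30 degrees (1.0 is 30 degrees). A call has 1 to 20 rows; each row is the pose to reach, as a shift and turn from the pose commanded when the call began, along the tool's axes at that moment; what a row does not reach only later rows make up. A row lasts 1/12 s, in which the tool goes at most 41.7 mm and 7.16 degrees, less where a joint would pass 70% of its speed; a pose out of reach is approached as far as the arm can. A call with a number of a shift or a turn outside -1 to 1 is refused whole. A call with a gripper value outside its range is refused whole. "grip" is the opening, from 0 (shut) to 1 (fully open), set as the call begins (left out, the last holds). The fingers move at their own pace and stop on an object; "squeeze" is the grip in N (left out, the last holds). Time passes only in rows, so rows that repeat a pose let the fingers close. It gives the time, the measured TCP pose, the force, the opening and the grip force at its end, in the units of the state.
- env.get_state(): the state, without advancing time (a new reading comes with each control period).
- env.grab_frame(name): name is "side" or "top"; returns a dict with "pixels" (400x640x3 uint8, red, green, blue), "mtx" (3x3 intrinsics, pixels), "k1" (the pictures are not rectified: a ray, as slopes to the right and down, at radius r is drawn at 1 + k1 r^2 times it, then the intrinsics apply), "extrinsics" (4x4, takes a point from camera to world coordinates). Camera axes: x right, y up, looking along -z (the intrinsics and any distortion apply to the point x, -y, -z); pixel columns grow to the right and rows downward; lengths in m; the calibration is good to about 2 mm. A picture is of the moment at which its call begins. There is no depth.
- env.hand_in(): hands the job in; it is judged then, once.
Trained networks look in the newest picture that a camera, given by its name, has taken for a name from the list of things; names that differ only in an ending like _2 or _b are one class to them, and where a whole thing is asked for, a point or a joint stands for the part that bears it (a point fixed in the world has none). Each returns a list of dicts, best first, with "score" (0 to 1); they miss things now and then, are a little off and sometimes report something else, mostly with a low value. They report only what shows in the picture. A call takes as long as a camera call. They do not tell look-alikes from the thing itself.
- env.boxes_of(camera, thing): "uv" ([column, row] in pixels, amid what is visible of it).
The state is a dict: "time_s": time; "joints": joint angles; "joint_velocities": joint speeds; "joint_efforts": joint torques, N m; "ee_pos": TCP position; "ee_rot": TCP orientation; "force": force on the tool from outside, world axes, zero at the start; "moment": the same for the moment, N m; "gripper_width": finger opening in m; "gripper_force": force on a finger pad.
Only numpy, scipy, OpenCV 4.12 (cv2) and the standard library are available. Lean on these libraries where they do the work, as an engineer would, in place of code of your own. Each camera call takes 0.05 s, during which the arm holds its last target. There are 200 camera calls.

TASK

Load the charger: with its cover still shut, turn the timer knob until its pointer is at the red zero mark and leave it there, then lever the clear cover open with the blade tool in the front notch. Slide every battery pack that is there, brass contacts first, along a bay of its own under the rear housing until it is fully home against the end stop; then, with all of them home, shut the cover fully and have the blade tool lying flat in its tray. Do not disturb the tumbler, the screwdriver or the opened housing.

Things in the scene. Friction and masses are not known exactly. Their poses are not given: they have to be found in the camera images.
- station: Grey four-bay battery charger, fixed, 184 (x) x 400 (y) x 70 mm high. Origin: middle of underside; x to its rear, y to its left; turned at most 0.1 rad. Front face x -92 mm. Bays y -194 to +112 mm, floor z 14 mm, open above from the front wall's inner face (x -86 mm) to x +32 mm; from there to the end stop (x +82 mm) they are tunnels under the rear housing. Console with timer: y +112 to +200 mm.
- bay1_stop (a point): Floor level, middle of the end stop of bay 1, the rightmost (station x +82, y -145.5 mm). Bays 2, 3, 4 follow to the left, 70 mm apart. A pack is home when its nose touches the stop. Under the housing each bay is 44 mm wide, 29 mm high and 50 mm long; the 26 mm walls between have wedge-shaped noses reaching 13 mm out in front (station x +19 mm).
- bay4_stop (a point): Floor level, middle of the end stop of bay 4, the leftmost (station x +82, y +64.5 mm). In front of the housing the four bays share one flat floor, with yellow lines marking each lane, inside walls 70 mm above the table.
- notch (a point): Middle of the mouth of the pry notch in the station's front wall, right below the cover's front edge, over a yellow mark: 60 mm wide, 12 mm high (6 mm above and below this point), through the 6 mm wall, then open into the bays.
- cover (a joint): Clear plastic cover, orange strip at its front edge, 144 (front to rear) x 310 x 5 mm, 0.15 kg, no handle, edges flush with the station's front and sides. Value: opening in rad, 0 shut (flat on the walls, underside 70 mm above the table), 1.8 wide open (leaning a little past upright, at its stop). Stiff hinge (0.17 N m): it stays where it is left.
- cover_hinge (a point): Middle of the cover's hinge line, along the station's y, on top of the rear housing (station x +52, y -44, z 72.5 mm); the cover's mid-plane passes through it.
- cover_edge (a point): Middle of the underside of the cover's front edge, 144 mm from the hinge; moves with the cover.
- timer (a joint): Black timer knob on the station's console: bar grip 46 mm long, 13 mm thick, 25 mm high on a 48 mm disc, over a white dial with black marks and a thick red zero mark. A red line on top of the bar is the pointer. Value in rad, grows clockwise seen from above, 0 with the pointer at the zero mark (along station +x). Range -0.7 to 2.8, no detent, friction 0.05 N m.
- timer_grip (a point): On the timer's axis (station x +20, y +156 mm), inside the bar, 9 mm below its top, 98 mm above the table. Its x axis points along the bar to the pointer's end.
- tool_tray: Shallow blue tool tray fixed on the table, 215 x 100 x 12 mm, walls and floor 4 mm. Origin: middle of its underside; x along its length.
- blade: Pry tool with a yellow and black handle and a thin steel blade, 170 mm long overall, 0.09 kg, lying in the tray. Origin: on its underside, near the centre of mass, 25 mm behind the front of the handle; x points to the blade's tip. Handle x -80 to +25 mm, 22 mm wide (y), 24 mm high (z 0 to 24); blade x +25 to +90 mm, 22 mm wide, 3 mm thick, middle at z 12 mm.
- blade_tip (a point): Middle of the blade's front edge.
- pack1: Hard-case battery pack, black with a blue band, 96 (x) x 40 (y) x 25 (z) mm, 0.14 to 0.22 kg, lying flat on the table. Origin: middle of its underside; x points to the nose, the black end with two brass contacts on it. None if absent.
- pack1_nose (a point): Middle of the nose face of the blue pack, 48 mm ahead of its middle, 12.5 mm above its underside.
- pack2: Hard-case battery pack, black with a red band, 96 (x) x 40 (y) x 25 (z) mm, 0.14 to 0.22 kg, lying flat on the table. Origin: middle of its underside; x points to the nose, the black end with two brass contacts on it. None if absent.
- pack2_nose (a point): Middle of the nose face of the red pack, 48 mm ahead of its middle, 12.5 mm above its underside.
- pack3: Hard-case battery pack, black with a green band, 96 (x) x 40 (y) x 25 (z) mm, 0.14 to 0.22 kg, lying flat on the table. Origin: middle of its underside; x points to the nose, the black end with two brass contacts on it. None if absent.
- pack3_nose (a point): Middle of the nose face of the green pack, 48 mm ahead of its middle, 12.5 mm above its underside.
- pack4: Hard-case battery pack, black with an orange band, 96 (x) x 40 (y) x 25 (z) mm, 0.14 to 0.22 kg, lying flat on the table. Origin: middle of its underside; x points to the nose, the black end with two brass contacts on it. None if absent.
- pack4_nose (a point): Middle of the nose face of the orange pack, 48 mm ahead of its middle, 12.5 mm above its underside.
- tumbler: Amber glass tumbler, 76 mm wide, 90 mm high, standing on the table. Not to be disturbed.
- screwdriver: Screwdriver lying on the table, 190 mm long. Not to be disturbed.
- housing: Opened black tool housing with a brass spring, 150 x 50 x 36 mm, lying on the table. Not to be disturbed.
Things that resemble listed ones, but are neither listed nor needed, are in the scene too. Leave any purple look-alike of the pack1 alone.

How it is judged:
By the outcome, as a careful person would: the job done as asked, in the order asked, and still so for the second after the job is handed in, with the robot touching nothing.
Of pack1, pack2, pack3, pack4 only 2 to 4 are there at a start; the rules pass over those that are not, and their reading is None.
At some moment in a run one of pack1, pack2, pack3, pack4 may be knocked a few centimetres aside while the robot is not near it.
It also fails if it takes over 210 s, if anything falls off the work surface, if the arm or the gripper's body presses on something with over 40 N, if the wrist force passes 120 N, or if a joint passes its speed limit or range.

## Working session

There is one attempt and no reset: what is moved stays moved. The work goes in short steps, Python scripts to look and compute and a tool call to move; the robot and the scene stay as the last step left them, time stands still between calls to the robot, and variables do not carry over. Pictures are saved under pics/ and viewed, at most 14 in all, crops included, and the job is handed in when it is done.

Besides the shell and the picture viewer there is one more tool, called by a JSON object that holds its "name" and its "arguments". carry_out: Moves the arm, as the interface text tells. Shifts and turns lie within -1 to 1; 1 stands for 150 mm of shift or 30 degrees of turn. Its arguments: {"type":"object","properties":{"motion":{"type":"array","items":{"type":"array"}},"grip":{"type":"number"},"squeeze":{"type":"number"}},"required":["motion"]}

```bash
mkdir -p pics
cat > h.py <<'E'
from station import env
import numpy as np, cv2
from scipy.spatial.transform import Rotation as R
np.set_printoptions(precision=4,suppress=True)
def snap(cam,name=None):
    f=env.grab_frame(cam)
    if name: cv2.imwrite('pics/'+name+'.png',f['pixels'][:,:,::-1])
    return f
def dist(f): return np.array([f['k1'],0,0,0,0],float)
def unproj(f,uv,z):
    p=cv2.undistortPoints(np.array([[uv]],float),np.array(f['mtx'],float),dist(f))[0,0]
    E=np.array(f['extrinsics']); d=E[:3,:3]@np.array([p[0],-p[1],-1.]); o=E[:3,3]
    return o+d*(z-o[2])/d[2]
def proj(f,P):
    E=np.array(f['extrinsics']); c=(np.atleast_2d(P)-E[:3,3])@E[:3,:3]
    c=c*[1,-1,-1]
    return cv2.projectPoints(c.reshape(-1,1,3),np.zeros(3),np.zeros(3),np.array(f['mtx'],float),dist(f))[0].reshape(-1,2)
def pose():
    s=env.get_state(); q=s['ee_rot']; return np.array(s['ee_pos']),R.from_quat([q[1],q[2],q[3],q[0]])
def rel(P,Rt=None):
    """units for carry_out from the current measured pose to world pos P, rotation Rt"""
    p,r=pose(); t=r.inv().apply(np.array(P)-p)/.15
    w=np.zeros(3) if Rt is None else (r.inv()*Rt).as_rotvec()/np.radians(30)
    return t,w
E
python3 - <<'E'
from h import *
for c in('top','side'):
    f=snap(c,c+'0'); print(c,f['k1'],f['mtx'],f['extrinsics'])
    for t in ['station','cover','timer','tool_tray','blade','blade_tip','notch','cover_edge','timer_grip','pack1','pack2','pack3','pack4','pack1_nose','pack2_nose','pack3_nose','pack4_nose','tumbler','screwdriver','housing']:
        b=env.boxes_of(c,t); print(t,[(np.round(x['uv'],1).tolist(),round(x['score'],2)) for x in b][:4])
s=env.get_state();print(s,env.tip_reach)
E
```

```text
top -0.032660269364543165 [[393.4642   0.     319.5938]
 [  0.     393.4642 206.3682]
 [  0.       0.       1.    ]] [[-0.0087  0.978  -0.2086  0.3296]
 [-1.     -0.0087  0.001  -0.0081]
 [-0.0009  0.2086  0.978   1.2898]
 [ 0.      0.      0.      1.    ]]
station [([310.1, 204.0], 0.7)]
cover [([324.8, 208.0], 0.74)]
timer [([310.6, 203.2], 0.74), ([259.9, 196.4], 0.5), ([203.8, 189.6], 0.32), ([447.1, 255.9], 0.29)]
tool_tray [([212.4, 260.7], 0.74)]
blade [([206.3, 190.9], 0.27)]
blade_tip [([206.6, 263.6], 0.74)]
notch [([309.3, 200.8], 0.8)]
cover_edge [([322.4, 207.3], 0.96), ([206.8, 264.6], 0.72)]
timer_grip [([259.8, 196.3], 0.59)]
pack1 [([412.7, 175.0], 0.69), ([406.5, 257.7], 0.59), ([403.0, 214.4], 0.58)]
pack2 [([412.7, 175.0], 0.69), ([406.5, 257.7], 0.59), ([403.0, 214.4], 0.58)]
pack3 [([412.7, 175.0], 0.69), ([406.5, 257.7], 0.59), ([403.0, 214.4], 0.58)]
pack4 [([412.7, 175.0], 0.69), ([406.5, 257.7], 0.59), ([403.0, 214.4], 0.58)]
pack1_nose [([415.4, 172.6], 0.87), ([402.9, 213.7], 0.56)]
pack2_nose [([448.0, 256.6], 0.78), ([311.8, 207.1], 0.65)]
pack3_nose [([
[... 1338 characters left out ...]
8.1], 0.78)]
pack4_nose []
tumbler [([186.4, 273.0], 0.6), ([381.6, 184.2], 0.49)]
screwdriver [([348.2, 275.4], 0.71)]
housing [([278.0, 183.0], 0.92)]
{'time_s': 2.1, 'joints': array([ 1.0385,  0.4261,  0.0739,  1.606 , -0.0341,  1.1108, -0.0671]), 'joint_velocities': array([ 0.0002,  0.0014, -0.0004,  0.0019,  0.0002, -0.001 ,  0.0017]), 'joint_efforts': array([  0.0003, -93.5507,   3.663 , -45.4546,  -0.049 ,   0.013 ,
         0.    ]), 'ee_pos': array([ 0.2521, -0.6261,  0.2245]), 'ee_rot': array([-0.    ,  0.9817,  0.1902,  0.    ]), 'force': array([0.3812, 0.4373, 0.1051]), 'moment': array([-0.0299,  0.0068,  0.0138]), 'gripper_force': 0.0, 'gripper_width': 0.09419534048814893} 0.019
```

```bash
python3 -c "
import cv2
a=cv2.imread('pics/top0.png');cv2.imwrite('pics/top0c.png',cv2.resize(a[120:300,160:480],(800,450),interpolation=cv2.INTER_CUBIC))
a=cv2.imread('pics/side0.png');cv2.imwrite('pics/side0c.png',cv2.resize(a[130:380,140:500],(800,556),interpolation=cv2.INTER_CUBIC))"
```

```text
(no output)
```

View pics/top0c.png

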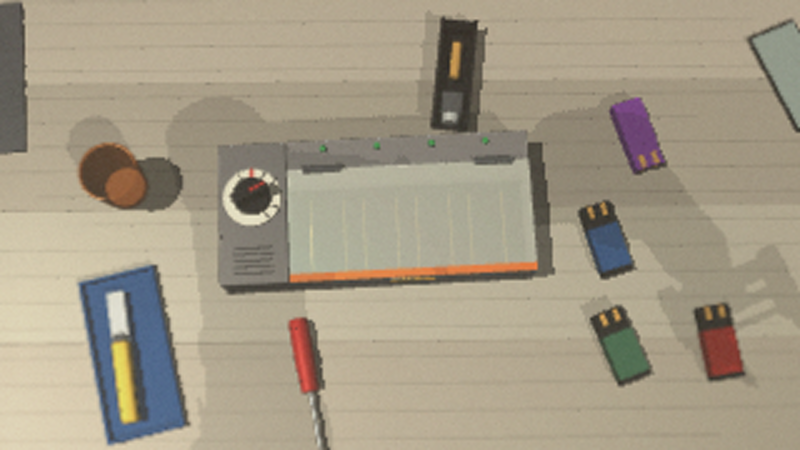

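View pics/side0c.png

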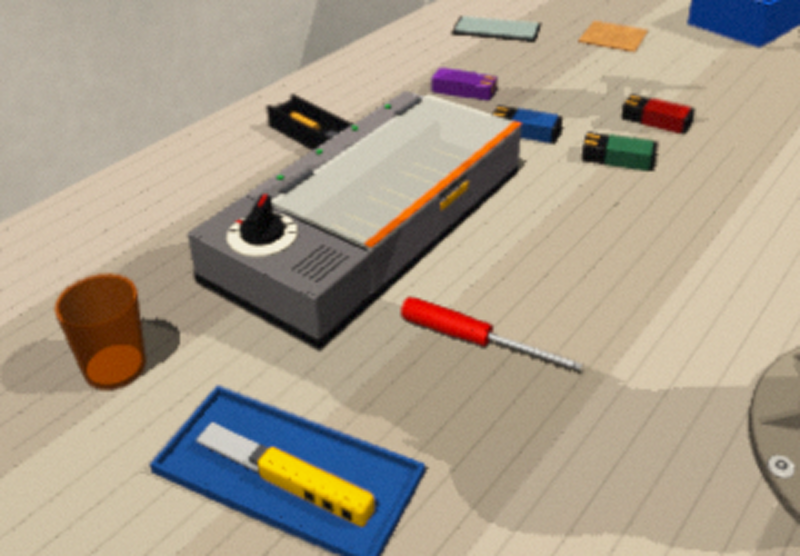

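```bash
cat > fit.py <<'E'
from h import *
from scipy.optimize import least_squares
def S2W(s,P): 
    P=np.atleast_2d(np.array(P,float)); c,n=np.cos(s[2]),np.sin(s[2])
    return np.c_[s[0]+c*P[:,0]-n*P[:,1], s[1]+n*P[:,0]+c*P[:,1], P[:,2]]
E
python3 - <<'E'
from fit import *
T=snap('top');S=snap('side')
tc=lambda x,y:(x/2.5+160-.3,y/2.5+120-.3)
sc=lambda x,y:(x*.45+140-.28,y*.45+130-.28)
obs=[(T,tc(218,145),(.092,.2,.07)),(T,tc(527,131),(.092,-.2,.07)),(T,tc(289,281),(-.092,.111,.075)),(T,tc(537,271),(-.092,-.199,.075)),(T,tc(219,287),(-.092,.2,.07)),
(S,sc(190,236),(.092,.2,.07)),(S,sc(319,294),(-.092,.2,.07)),(S,sc(369,248),(-.092,.111,.075)),(S,sc(521,126),(-.092,-.199,.075)),(S,sc(319,347),(-.092,.2,0))]
def res(s): return np.concatenate([proj(f,S2W(s,p))[0]-uv for f,uv,p in obs])
r=least_squares(res,[.42,0,.06],loss='soft_l1');print(r.x);print(res(r.x).reshape(-1,2))
for n,f in(('T',T),('S',S)):
    h=cv2.cvtColor(f['pixels'],cv2.COLOR_RGB2HSV)
    red=cv2.inRange(h,(0,150,80),(6,255,255))|cv2.inRange(h,(174,150,80),(179,255,255))
    m={'red':red,'or':cv2.inRange(h,(7,200,150),(15,255,255)),'yel':cv2.inRange(h,(22,140,130),(32,255,255)),'blue':cv2.inRange(h,(100,120,40),(120,255,255)),'grn':cv2.inRange(h,(45,90,40),(85,255,255))}
    for k,v in m.items():
        N,L,st,ce=cv2.connectedComponentsWithStats(v)
        for i in range(1,N):
            if st[i,4]>=4:
                pts=np.argwhere(L==i)[:,::-1].astype(np.float32); print(n,k,st[i,4],ce[i],[np.round(a,1) for a in cv2.minAreaRect(pts)]if 0 else cv2.boxPoints(cv2.minAreaRect(pts)).round(1).tolist())
E
```

```text
[0.6017 0.0209 0.0397]
[[-0.0219  0.1871]
 [ 0.1676 -0.0226]
 [ 0.4085  0.8057]
 [ 0.4995  0.0221]
 [ 0.1548 -0.0154]
 [-2.1811 -2.3056]
 [-2.1793  1.5846]
 [ 0.9927 -0.7094]
 [ 0.0339 -1.2841]
 [ 0.1301  1.5865]]
T red 155 [280.4323 260.929 ] [[275.3999938964844, 248.10000610351562], [281.20001220703125, 247.10000610351562], [285.8999938964844, 275.3999938964844], [280.1000061035156, 276.29998779296875]]
T red 192 [448.849  260.0573] [[441.5, 252.5], [452.70001220703125, 250.3000030517578], [456.20001220703125, 267.79998779296875], [445.0, 270.0]]
T yel 159 [209.2075 272.2327] [[204.6999969482422, 257.20001220703125], [209.89999389648438, 256.5], [214.0, 287.70001220703125], [208.8000030517578, 288.3999938964844]]
T blue 3831 [603.3863 250.9744] [[552.0, 217.0], [639.0, 217.0], [639.0, 298.0], [552.0, 298.0]]
T blue 318 [586.7327 353.1069] [[566.0, 359.29998779296875], [588.2000122070312, 333.8999938964844], [601.5, 345.3999938964844], [579.2999877929688, 370.8999938964844]]
T grn 4 [353.5 175.5] [[353.0, 175.0], [354.0, 175.0], [354.0, 176.0], [353.0, 176.0]]
S red 40 [541.325 106.
[... 1809 characters left out ...]
000030517578], [390.5, 181.6999969482422], [388.1000061035156, 193.60000610351562]]
S blue 3948 [270.8918 342.6613] [[206.0, 342.79998779296875], [225.89999389648438, 295.0], [331.29998779296875, 338.8999938964844], [311.3999938964844, 386.70001220703125]]
S grn 5 [314.2 177.4] [[313.0, 177.0], [315.0, 177.0], [315.0, 178.0], [313.0, 178.0]]
S grn 254 [422.6024 198.1181] [[411.70001220703125, 203.10000610351562], [413.29998779296875, 190.60000610351562], [433.6000061035156, 193.3000030517578], [432.0, 205.8000030517578]]
S grn 5 [283.2 197.6] [[282.0, 197.0], [284.0, 197.0], [284.0, 198.0], [282.0, 198.0]]
S grn 5 [265.8 209.4] [[265.0, 209.0], [267.0, 209.0], [267.0, 210.0], [265.0, 210.0]]
```

```bash
cat >> fit.py <<'E'
from scipy.optimize import minimize
def gimg(f,sig=1.0):
    g=np.zeros((400,640))
    for c in range(3):
        b=cv2.GaussianBlur(f['pixels'][:,:,c].astype(np.float32),(0,0),sig)
        g=np.maximum(g,np.hypot(cv2.Sobel(b,-1,1,0),cv2.Sobel(b,-1,0,1)))
    return np.minimum(g/150,1.).astype(np.float32)
def seg(a,b,n=60): return np.array(a)+np.linspace(0.03,.97,n)[:,None]*(np.array(b)-np.array(a))
def align(items,s0,span):
    """items: (frame, list of segments)"""
    G=[(f,gimg(f),np.vstack([seg(a,b) for a,b in sg])) for f,sg in items]
    def cost(s):
        v=0
        for f,g,P in G:
            u=proj(f,S2W(s,P)).astype(np.float32); v-=cv2.remap(g,u[:,0].reshape(-1,1),u[:,1].reshape(-1,1),cv2.INTER_LINEAR).mean()
        return v
    best=None
    for k in range(12):
        d=np.random.RandomState(k).uniform(-1,1,3)*span
        x0=np.array(s0)+d
        r=minimize(cost,x0,method='Nelder-Mead',options=dict(initial_simplex=[x0]+[x0+np.eye(3)[i]*span[i] for i in range(3)],xatol=1e-5,fatol=1e-5))
        if best is None or r.fun<best.fun: best=r
    return best.x,best.fun
def rect(x0,x1,y0,y1,z): 
    c=[(x0,y0,z),(x1,y0,z),(x1,y1,z),(x0,y1,z)]; return [(c[i],c[(i+1)%4]) for i in range(4)]
STT=[((.092,.2,.07),(.092,-.2,.07)),((.092,.2,.07),(-.092,.2,.07)),((-.092,.111,.075),(-.092,-.199,.075)),((-.092,.111,.07),(.03,.111,.07))]
PK=rect(-.048,.048,-.02,.02,.025)
def overlay(f,lst,name,box,sc):
    """lst: (s,segments)"""
    x0,y0,x1,y1=box
    im=cv2.resize(f['pixels'][y0:y1,x0:x1,::-1],None,fx=sc,fy=sc,interpolation=cv2.INTER_CUBIC)
    for s,sg in lst:
        for a,b in sg:
            u=((proj(f,S2W(s,[a,b]))-[x0,y0]+.5)*sc-.5).round().astype(int); cv2.line(im,u[0].tolist(),u[1].tolist(),(255,0,255),1)
    cv2.imwrite('pics/'+name+'.png',im)
E
python3 - <<'E'
from fit import *
T=snap('top');S=snap('side')
s0=[.6017,.0209,.0397]
for it in ([(T,STT)],[(S,STT)],[(T,STT),(S,STT)]): 
    s,c=align(it,s0,[.008,.008,.03]);print('st',s,c)
for n,ut,us in(('blue',(402.9,214.4),(380,184)),('green',(408,257),(420,198)),('red',(447.5,257),(437,180))):
    a=unproj(T,ut,.025)
    for it in([(T,PK)],[(T,PK),(S,PK)]):
        p,c=align(it,[a[0],a[1],.2],[.01,.01,.2]);print(n,a,p,c)
    # nose direction check later
p0=unproj(T,(206.6,263.6),.015);print('blade',p0,unproj(T,(209.2,272.2),.024),unproj(S,(281.2,347),.02))
TR=rect(-.1075,.1075,-.05,.05,.012)
a=unproj(T,(212.4,260.7),.01);tr,c=align([(T,TR),(S,TR)],[a[0],a[1],.1],[.01,.01,.15]);print('tray',a,tr,c)
SP=np.array(s)
overlay(T,[(s,STT),(tr,TR)],'ovt',(180,140,380,290),4)
overlay(S,[(s,STT),(tr,TR)],'ovs',(190,140,390,390-100+0),4)
E
```

```text
st [0.6047 0.0222 0.0458] -0.7287262082099915
st [0.6003 0.0205 0.0512] -0.8522979617118835
st [0.6023 0.0213 0.0521] -1.5537279844284058
blue [ 0.57  -0.282  0.025] [ 0.5677 -0.2775  0.3238] -0.9040932059288025
blue [ 0.57  -0.282  0.025] [ 0.5674 -0.2788  0.2845] -1.878851294517517
green [ 0.4309 -0.2912  0.025 ] [ 0.4292 -0.2899  0.3661] -0.8934857845306396
green [ 0.4309 -0.2912  0.025 ] [ 0.4285 -0.2906  0.3716] -1.8521429300308228
red [ 0.4295 -0.4185  0.025 ] [ 0.4312 -0.4163  0.19  ] -0.9175159335136414
red [ 0.4295 -0.4185  0.025 ] [ 0.431  -0.4174  0.2126] -1.8801401853561401
blade [0.416  0.3567 0.015 ] [0.3881 0.3444 0.024 ] [0.3861 0.3442 0.02  ]
tray [0.4256 0.3397 0.01  ] [0.4224 0.3403 0.2312] -1.9480397701263428
```

View pics/ovt.png

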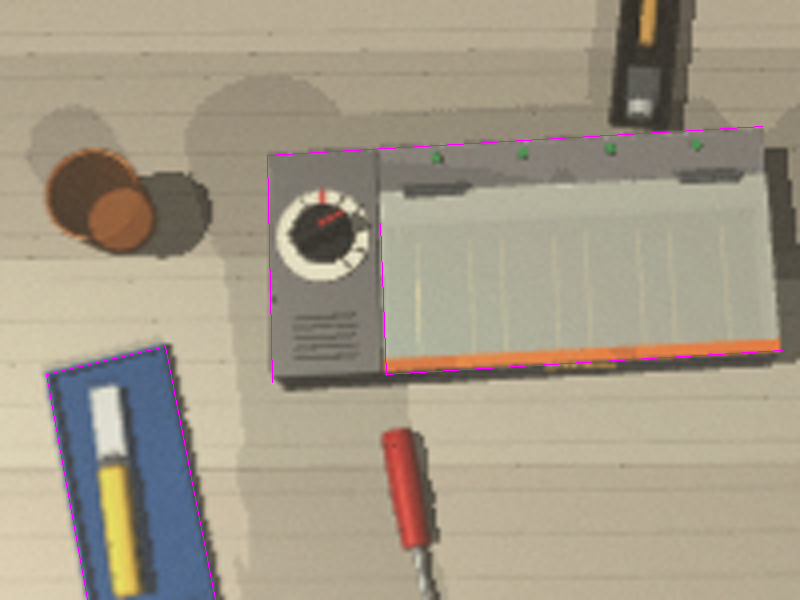

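```bash
cat >> h.py <<'E'
def yawR(psi,tilt=0.):
    """tool down, tool x at world heading psi; tilt: tool z leaned towards heading psi (about tool y)"""
    b=R.from_matrix(np.array([[np.cos(psi),np.sin(psi),0],[np.sin(psi),-np.cos(psi),0],[0,0,-1]]).T.reshape(3,3).T) if 0 else R.from_matrix(np.array([[np.cos(psi),np.sin(psi),0],[np.sin(psi),-np.cos(psi),0],[0,0,-1.]]))
    return b*R.from_euler('y',tilt)
def plan(wps,start=None):
    """wps: (P,Rot or None); prints calls"""
    p,r=start or pose()
    for P,Rt in wps:
        P=np.array(P,float); Rt=Rt or r
        p0,r0=p,r; t=(P-p0); w=(r0.inv()*Rt).as_rotvec(); 
        n=1
        while True:
            ok=True; q,rr=p0,r0; out=[]
            for k in range(1,n+1):
                P1=p0+t*k/n; R1=r0*R.from_rotvec(w*k/n)
                a=rr.inv().apply(P1-q)/.15; b=(rr.inv()*R1).as_rotvec()/np.radians(30)
                if max(abs(a).max(),abs(b).max())>.999: ok=False;break
                rows=max(np.linalg.norm(P1-q)/.0417,np.degrees(np.linalg.norm((rr.inv()*R1).as_rotvec()))/7.16)
                out.append((a,b,rows)); q,rr=P1,R1
            if ok: break
            n+=1
        for a,b,rows in out: print(P.round(3),'call',a.round(3).tolist(),b.round(3).tolist(),'rows %.1f'%rows)
        p,r=P,Rt
E
python3 - <<'E'
from fit import *
T=snap('top');S=snap('side'); s=[.6023,.0213,.0521]
ax=S2W(s,(.02,.156,.107))[0]; print('axis',ax)
for f in(T,S):
    c=proj(f,ax)[0]; print('c',c)
    im=f['pixels'].astype(int); rd=im[:,:,0]-np.maximum(im[:,:,1],im[:,:,2])
    ys,xs=np.where(rd>45); k=np.hypot(xs-c[0],ys-c[1])<14
    for x,y in zip(xs[k],ys[k]):
        w=unproj(f,(x,y),.107)-ax; print(x,y,rd[y,x],w[:2].round(4),'ang %.2f r %.3f'%(s[2]-np.arctan2(w[1],w[0]),np.hypot(*w[:2])))
P=(.6138,.1782)
a=ax; plan([((a[0],a[1],.2),yawR(-1.05))])
# blade side fit
B=rect(-.08,.025,-.011,.011,.028)
print(align([(T,B),(S,B)],[.388,.344,.15],[.01,.01,.1]))
E
```

```text
axis [0.6141 0.1781 0.107 ]
c [258.9277 196.682 ]
260 187 61 [ 0.0309 -0.0026] ang 0.14 r 0.031
260 188 99 [ 0.0277 -0.0027] ang 0.15 r 0.028
261 188 47 [ 0.0277 -0.0058] ang 0.26 r 0.028
260 189 97 [ 0.0245 -0.0028] ang 0.16 r 0.025
261 189 47 [ 0.0245 -0.0059] ang 0.29 r 0.025
260 190 94 [ 0.0213 -0.0028] ang 0.18 r 0.021
263 193 51 [ 0.0116 -0.0124] ang 0.87 r 0.017
264 193 107 [ 0.0116 -0.0155] ang 0.98 r 0.019
265 193 60 [ 0.0116 -0.0186] ang 1.07 r 0.022
261 194 51 [ 0.0085 -0.0062] ang 0.69 r 0.011
262 194 108 [ 0.0085 -0.0093] ang 0.89 r 0.013
263 194 59 [ 0.0084 -0.0124] ang 1.03 r 0.015
260 195 107 [ 0.0053 -0.0032] ang 0.59 r 0.006
261 195 60 [ 0.0053 -0.0063] ang 0.92 r 0.008
262 195 50 [ 0.0053 -0.0094] ang 1.11 r 0.011
260 196 47 [ 0.0021 -0.0033] ang 1.04 r 0.004
c [256.2342 222.5117]
258 217 71 [ 0.0132 -0.0181] ang 0.99 r 0.022
259 217 94 [ 0.0114 -0.0196] ang 1.10 r 0.023
257 218 46 [ 0.0121 -0.0138] ang 0.90 r 0.018
258 218 141 [ 0.0102 -0.0152] ang 1.03 r 0.018
259 218 122 [ 0.0083 -0.0167] ang 1.16 r 0.019
257 219 109 [ 0.009 -0.011] ang 0.93 r 0.014
258 219 149 
[... 611 characters left out ...]
  0.0303] ang -1.58 r 0.030
248 229 108 [-0.0038  0.0289] ang -1.65 r 0.029
247 230 60 [-0.0048  0.0328] ang -1.66 r 0.033
248 230 63 [-0.0066  0.0315] ang -1.73 r 0.032
[0.614 0.178 0.2  ] call [0.707, -0.679, 0.027] [-0.0, -0.0, 0.456] rows 3.5
[0.614 0.178 0.2  ] call [0.526, -0.827, 0.027] [-0.0, -0.0, 0.456] rows 3.5
[0.614 0.178 0.2  ] call [0.316, -0.928, 0.027] [-0.0, -0.0, 0.456] rows 3.5
[0.614 0.178 0.2  ] call [0.087, -0.976, 0.027] [-0.0, -0.0, 0.456] rows 3.5
[0.614 0.178 0.2  ] call [-0.146, -0.969, 0.027] [-0.0, -0.0, 0.456] rows 3.5
[0.614 0.178 0.2  ] call [-0.371, -0.907, 0.027] [-0.0, -0.0, 0.456] rows 3.5
(array([0.413 , 0.35  , 0.2006]), np.float64(-1.9939208030700684))
```

{"name": "carry_out", "arguments": {"motion": [[[0.707,-0.679,0.027],[0,0,0.456]],[[0.707,-0.679,0.027],[0,0,0.456]],[[0.707,-0.679,0.027],[0,0,0.456]],[[0.707,-0.679,0.027],[0,0,0.456]]], "grip": 0.6}}

```text
time_s: 2.73
ee_pos: [0.3145, -0.488, 0.2203]
ee_rot: [-0.001, 0.997, 0.073, 0.0]
force: [0.7, -0.8, 0.9]
gripper_width: 0.0711
gripper_force: 0.0
```

{"name": "carry_out", "arguments": {"motion": [[[0.526,-0.827,0.027],[0,0,0.456]],[[0.526,-0.827,0.027],[0,0,0.456]],[[0.526,-0.827,0.027],[0,0,0.456]],[[0.526,-0.827,0.027],[0,0,0.456]]]}}

```text
time_s: 3.07
ee_pos: [0.3738, -0.355, 0.2165]
ee_rot: [-0.0, 0.999, -0.048, 0.0]
force: [0.8, -0.9, -0.2]
gripper_width: 0.0565
gripper_force: 0.0
```

{"name": "carry_out", "arguments": {"motion": [[[0.316,-0.928,0.027],[0,0,0.456]],[[0.316,-0.928,0.027],[0,0,0.456]],[[0.316,-0.928,0.027],[0,0,0.456]],[[0.316,-0.928,0.027],[0,0,0.456]]]}}

```text
time_s: 3.4
ee_pos: [0.4338, -0.2217, 0.2126]
ee_rot: [-0.0, 0.986, -0.167, 0.0]
force: [0.9, 0.4, 1.4]
gripper_width: 0.0564
gripper_force: 0.0
```

{"name": "carry_out", "arguments": {"motion": [[[0.087,-0.976,0.027],[0,0,0.456]],[[0.087,-0.976,0.027],[0,0,0.456]],[[0.087,-0.976,0.027],[0,0,0.456]],[[0.087,-0.976,0.027],[0,0,0.456]]]}}

```text
time_s: 3.73
ee_pos: [0.494, -0.0876, 0.2086]
ee_rot: [-0.0, 0.959, -0.284, 0.0]
force: [1.6, 0.1, -0.2]
gripper_width: 0.0564
gripper_force: 0.0
```

{"name": "carry_out", "arguments": {"motion": [[[-0.146,-0.969,0.027],[0,0,0.456]],[[-0.146,-0.969,0.027],[0,0,0.456]],[[-0.146,-0.969,0.027],[0,0,0.456]],[[-0.146,-0.969,0.027],[0,0,0.456]]]}}

```text
time_s: 4.07
ee_pos: [0.5544, 0.047, 0.2045]
ee_rot: [-0.0, 0.919, -0.395, 0.0]
force: [0.3, -0.0, -0.1]
gripper_width: 0.0566
gripper_force: 0.0
```

{"name": "carry_out", "arguments": {"motion": [[[-0.371,-0.907,0.027],[0,0,0.456]],[[-0.371,-0.907,0.027],[0,0,0.456]],[[-0.371,-0.907,0.027],[0,0,0.456]],[[-0.371,-0.907,0.027],[0,0,0.456]],[[-0.371,-0.907,0.027],[0,0,0.456]],[[-0.371,-0.907,0.027],[0,0,0.456]]]}}

```text
time_s: 4.57
ee_pos: [0.5876, 0.1198, 0.1938]
ee_rot: [0.002, 0.87, -0.492, -0.006]
force: [0.1, 0.2, -0.2]
gripper_width: 0.0566
gripper_force: 0.0
```

Run:
```python
from h import *
s=env.get_state();print(s['time_s'],np.array(s['joints']),np.array(s['joint_velocities']))
plan([((.614,.178,.2),yawR(-1.05))])
```

```text
4.5667 [-0.6845  0.3669  0.4831  1.8243 -0.204   1.01   -2.7178] [-1.3196  0.3763  1.3603 -0.2263 -0.6577  0.0835 -0.0029]
[0.614 0.178 0.2  ] call [-0.242, -0.35, -0.042] [0.017, 0.015, 0.04] rows 1.5
```

Run:
```python
from h import *
p,r=pose()
plan([((.60,.15,.2),yawR(.5)),((.6141,.1781,.15),yawR(2.09))])
```

```text
[0.6  0.15 0.2 ] call [-0.043, -0.058, -0.014] [0.001, 0.009, -0.974] rows 4.1
[0.6  0.15 0.2 ] call [-0.01, -0.072, -0.014] [0.001, 0.009, -0.974] rows 4.1
[0.6  0.15 0.2 ] call [0.027, -0.067, -0.014] [0.001, 0.009, -0.974] rows 4.1
[0.614 0.178 0.15 ] call [0.043, -0.03, 0.083] [0.0, 0.0, -0.759] rows 3.2
[0.614 0.178 0.15 ] call [0.051, -0.011, 0.083] [0.0, 0.0, -0.759] rows 3.2
[0.614 0.178 0.15 ] call [0.051, 0.01, 0.083] [0.0, 0.0, -0.759] rows 3.2
[0.614 0.178 0.15 ] call [0.044, 0.029, 0.083] [0.0, 0.0, -0.759] rows 3.2
```

{"name": "carry_out", "arguments": {"motion": [[[-0.043,-0.058,-0.014],[0,0,-0.974]],[[-0.043,-0.058,-0.014],[0,0,-0.974]],[[-0.043,-0.058,-0.014],[0,0,-0.974]],[[-0.043,-0.058,-0.014],[0,0,-0.974]],[[-0.043,-0.058,-0.014],[0,0,-0.974]]]}}

```text
time_s: 4.98
ee_pos: [0.5916, 0.1304, 0.1957]
ee_rot: [0.0, 0.968, -0.252, -0.006]
force: [0.4, -0.2, -0.5]
gripper_width: 0.0562
gripper_force: 0.0
```

{"name": "carry_out", "arguments": {"motion": [[[-0.01,-0.072,-0.014],[0,0,-0.974]],[[-0.01,-0.072,-0.014],[0,0,-0.974]],[[-0.01,-0.072,-0.014],[0,0,-0.974]],[[-0.01,-0.072,-0.014],[0,0,-0.974]],[[-0.01,-0.072,-0.014],[0,0,-0.974]]]}}

```text
time_s: 5.4
ee_pos: [0.5957, 0.1401, 0.1978]
ee_rot: [-0.001, 1.0, -0.002, -0.006]
force: [-0.4, 0.0, -0.0]
gripper_width: 0.0561
gripper_force: 0.0
```

{"name": "carry_out", "arguments": {"motion": [[[0.027,-0.067,-0.014],[0,0,-0.974]],[[0.027,-0.067,-0.014],[0,0,-0.974]],[[0.027,-0.067,-0.014],[0,0,-0.974]],[[0.027,-0.067,-0.014],[0,0,-0.974]],[[0.027,-0.067,-0.014],[0,0,-0.974]],[[0.027,-0.067,-0.014],[0,0,-0.974]]]}}

```text
time_s: 5.9
ee_pos: [0.5998, 0.15, 0.1998]
ee_rot: [-0.003, 0.969, 0.245, -0.006]
force: [-0.1, -0.1, 0.7]
gripper_width: 0.0564
gripper_force: 0.0
```

Run:
```python
from h import *
s=env.get_state();print(s['time_s'],np.array(s['joints']),np.array(s['joint_velocities']))
plan([((.6141,.1781,.15),yawR(2.09))])
```

```text
5.9 [-0.4675  0.3648  0.1564  1.7606 -0.0726  1.0325 -1.3582] [-0.0085 -0.0006  0.0081  0.0005 -0.0016  0.0007 -0.0322]
[0.614 0.178 0.15 ] call [0.044, -0.029, 0.083] [-0.007, 0.0, -0.761] rows 3.2
[0.614 0.178 0.15 ] call [0.052, -0.01, 0.083] [-0.007, 0.0, -0.761] rows 3.2
[0.614 0.178 0.15 ] call [0.052, 0.011, 0.083] [-0.007, 0.0, -0.761] rows 3.2
[0.614 0.178 0.15 ] call [0.044, 0.03, 0.083] [-0.007, 0.0, -0.761] rows 3.2
```

{"name": "carry_out", "arguments": {"motion": [[[0.044,-0.029,0.083],[-0.007,0,-0.761]],[[0.044,-0.029,0.083],[-0.007,0,-0.761]],[[0.044,-0.029,0.083],[-0.007,0,-0.761]],[[0.044,-0.029,0.083],[-0.007,0,-0.761]]]}}

```text
time_s: 6.23
ee_pos: [0.6032, 0.1573, 0.1871]
ee_rot: [-0.002, 0.9, 0.436, -0.005]
force: [-0.4, 0.5, 0.3]
gripper_width: 0.0564
gripper_force: 0.0
```

{"name": "carry_out", "arguments": {"motion": [[[0.052,-0.01,0.083],[-0.007,0,-0.761]],[[0.052,-0.01,0.083],[-0.007,0,-0.761]],[[0.052,-0.01,0.083],[-0.007,0,-0.761]],[[0.052,-0.01,0.083],[-0.007,0,-0.761]]]}}

```text
time_s: 6.57
ee_pos: [0.6068, 0.1642, 0.1747]
ee_rot: [-0.001, 0.796, 0.605, -0.003]
force: [-0.9, -0.0, 0.0]
gripper_width: 0.0565
gripper_force: 0.0
```

{"name": "carry_out", "arguments": {"motion": [[[0.052,0.011,0.083],[-0.007,0,-0.761]],[[0.052,0.011,0.083],[-0.007,0,-0.761]],[[0.052,0.011,0.083],[-0.007,0,-0.761]],[[0.052,0.011,0.083],[-0.007,0,-0.761]]]}}

```text
time_s: 6.9
ee_pos: [0.6105, 0.1712, 0.1623]
ee_rot: [-0.001, 0.661, 0.75, -0.002]
force: [0.1, 0.2, -0.6]
gripper_width: 0.0565
gripper_force: 0.0
```

{"name": "carry_out", "arguments": {"motion": [[[0.044,0.03,0.083],[-0.007,0,-0.761]],[[0.044,0.03,0.083],[-0.007,0,-0.761]],[[0.044,0.03,0.083],[-0.007,0,-0.761]],[[0.044,0.03,0.083],[-0.007,0,-0.761]],[[0.044,0.03,0.083],[-0.007,0,-0.761]],[[0.044,0.03,0.083],[-0.007,0,-0.761]]]}}

```text
time_s: 7.4
ee_pos: [0.6142, 0.1782, 0.1501]
ee_rot: [0.0, 0.502, 0.865, -0.0]
force: [-0.4, 0.4, -0.1]
gripper_width: 0.0563
gripper_force: 0.0
```

Run:
```python
from fit import *
s=env.get_state();print(s['time_s'],np.array(s['joints']))
plan([((.6141,.1781,.105),yawR(2.09))])
f=snap('side'); overlay(f,[],'k1',(200,150,330,270),5)
```

```text
7.4 [-0.2485  0.4467 -0.1773  1.7476  0.0945  0.9556  0.055 ]
[0.614 0.178 0.105] call [-0.0, -0.001, 0.301] [-0.0, 0.002, -0.002] rows 1.1
```

View pics/k1.png

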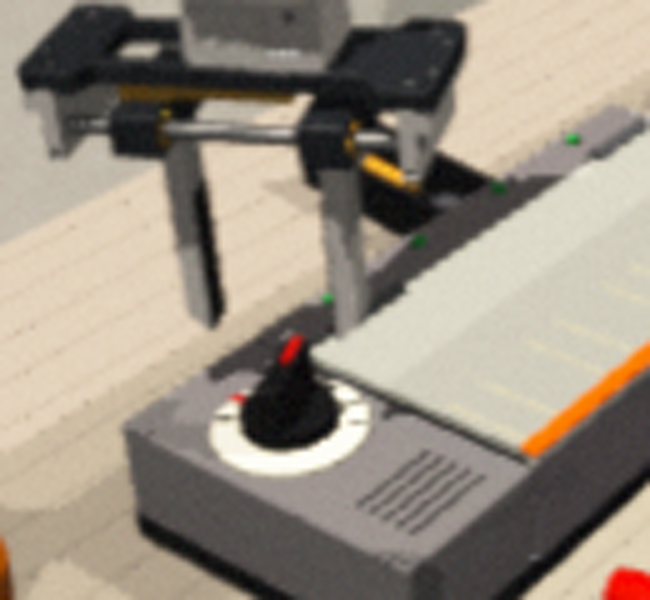

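{"name": "carry_out", "arguments": {"motion": [[[0,0,0.3],[0,0,0]],[[0,0,0.3],[0,0,0]],[[0,0,0.3],[0,0,0]],[[0,0,0.3],[0,0,0]]]}}

```text
time_s: 7.78
ee_pos: [0.6141, 0.1786, 0.1057]
ee_rot: [0.0, 0.499, 0.866, -0.0]
force: [0.8, 0.0, -0.2]
gripper_width: 0.0567
gripper_force: 0.0
```

{"name": "carry_out", "arguments": {"motion": [[[0,0,0],[0,0,0]],[[0,0,0],[0,0,0]],[[0,0,0],[0,0,0]],[[0,0,0],[0,0,0]],[[0,0,0],[0,0,0]],[[0,0,0],[0,0,0]],[[0,0,0],[0,0,0]],[[0,0,0],[0,0,0]]], "grip": 0, "squeeze": 20}}

```text
time_s: 8.45
ee_pos: [0.6158, 0.1798, 0.1054]
ee_rot: [0.001, 0.498, 0.867, 0.002]
force: [10.4, 7.1, -8.5]
gripper_width: 0.0127
gripper_force: 20.0
```

{"name": "carry_out", "arguments": {"motion": [[[0,0,0],[0,0,-0.2]],[[0,0,0],[0,0,-0.4]],[[0,0,0],[0,0,-0.6]],[[0,0,0],[0,0,-0.7]],[[0,0,0],[0,0,-0.7]]]}}

```text
time_s: 8.87
ee_pos: [0.6151, 0.1793, 0.1053]
ee_rot: [0.001, 0.33, 0.944, 0.001]
force: [6.4, 5.2, -1.0]
gripper_width: 0.0126
gripper_force: 20.0
```

{"name": "carry_out", "arguments": {"motion": [[[0,0,0],[0,0,-0.2]],[[0,0,0],[0,0,-0.4]],[[0,0,0],[0,0,-0.6]],[[0,0,0],[0,0,-0.7]],[[0,0,0],[0,0,-0.7]]]}}

```text
time_s: 9.28
ee_pos: [0.6148, 0.1785, 0.1053]
ee_rot: [0.001, 0.154, 0.988, 0.0]
force: [3.8, 1.7, 1.3]
gripper_width: 0.0129
gripper_force: 20.0
```

{"name": "carry_out", "arguments": {"motion": [[[0,0,0],[0,0,-0.2]],[[0,0,0],[0,0,-0.4]],[[0,0,0],[0,0,-0.6]],[[0,0,0],[0,0,-0.7]],[[0,0,0],[0,0,-0.7]],[[0,0,0],[0,0,-0.7]]]}}

```text
time_s: 9.78
ee_pos: [0.6147, 0.1777, 0.1053]
ee_rot: [0.0, -0.026, 1.0, -0.001]
force: [3.3, -3.0, 5.1]
gripper_width: 0.0126
gripper_force: 20.0
```

Run:
```python
from fit import *
s=env.get_state();print(s['time_s'],np.array(s['joints']),s['force'],s['moment'])
p,r=pose();x=r.apply([1,0,0]);print(np.arctan2(x[1],x[0])-np.pi)
```

```text
9.7833 [-0.0633  0.5259 -0.4258  1.7668  0.2687  0.9059  1.0177] [ 3.2557 -2.9608  5.074 ] [-0.8143 -0.6504  0.0098]
-6.230874712441797
```

Run:
```python
from fit import *
p,r=pose()
plan([((p[0],p[1],.2),None),((.4248,.3524,.12),yawR(np.pi+.2006)),((.4248,.3524,.0255),None)])
T=snap('top')
for uv in((206.4,236.4),(211.6,288.8)): print(unproj(T,uv,.016))
```

```text
[0.615 0.178 0.2  ] call [-0.001, -0.001, -0.631] [0.0, 0.0, 0.0] rows 2.3
[0.425 0.352 0.12 ] call [0.602, 0.615, 0.265] [-0.001, 0.001, -0.142] rows 3.2
[0.425 0.352 0.12 ] call [0.554, 0.658, 0.266] [-0.001, 0.001, -0.142] rows 3.2
[0.425 0.352 0.026] call [0.0, 0.0, 0.63] [0.0, 0.0, 0.0] rows 2.3
[0.5042 0.3614 0.016 ]
[0.3362 0.3366 0.016 ]
```

{"name": "carry_out", "arguments": {"motion": [[[0,0,0],[0,0,0]],[[0,0,0],[0,0,0]],[[0,0,0],[0,0,0]],[[0,0,0],[0,0,0]],[[0,0,0],[0,0,0]]], "grip": 0.37}}

```text
time_s: 10.25
ee_pos: [0.6138, 0.1786, 0.1047]
ee_rot: [-0.0, -0.028, 1.0, -0.0]
force: [0.6, -0.4, 0.1]
gripper_width: 0.0346
gripper_force: 0.0
```

{"name": "carry_out", "arguments": {"motion": [[[0,0,-0.27],[0,0,0]],[[0,0,-0.5],[0,0,0]],[[0,0,-0.63],[0,0,0]],[[0,0,-0.63],[0,0,0]]]}}

```text
time_s: 10.58
ee_pos: [0.6158, 0.1796, 0.2042]
ee_rot: [0.003, -0.028, 1.0, 0.0]
force: [0.1, 0.8, -0.7]
gripper_width: 0.0349
gripper_force: 0.0
```

Run:
```python
from fit import *
T=snap('top');S=snap('side');s=[.6023,.0213,.0521]
B=rect(-.08,.025,-.011,.011,.028); BL=rect(.03,.09,-.011,.011,.0175)
for it in([(T,B)],[(S,B)],[(T,B),(S,B)],[(T,B+BL),(S,B+BL)],[(T,BL),(S,BL)]): b=align(it,[.413,.349,.17],[.005,.005,.05]); print(b)
ax=S2W(s,(.02,.156,.107))[0]
L=[((.02,.156,.107),(.043,.156,.107))]
TR=rect(-.1075,.1075,-.05,.05,.012)
overlay(S,[(s,L),([.413,.35,.2],B+BL),([.4224,.3403,.2312],TR)],'k2',(200,200,330,380),3.3)
plan([((.43,.35,.12),yawR(np.pi+.17))])
```

```text
(array([0.4129, 0.3494, 0.2239]), np.float64(-0.9996382594108582))
(array([0.4121, 0.3494, 0.168 ]), np.float64(-0.9999734163284302))
(array([0.413 , 0.3498, 0.1983]), np.float64(-1.9968490600585938))
(array([0.4127, 0.3489, 0.1857]), np.float64(-1.9871445894241333))
(array([0.4174, 0.3455, 0.2041]), np.float64(-1.9937310218811035))
[0.43 0.35 0.12] call [0.582, 0.605, 0.265] [-0.001, 0.001, -0.109] rows 3.2
[0.43 0.35 0.12] call [0.546, 0.637, 0.266] [-0.001, 0.001, -0.109] rows 3.2
```

View pics/k2.png

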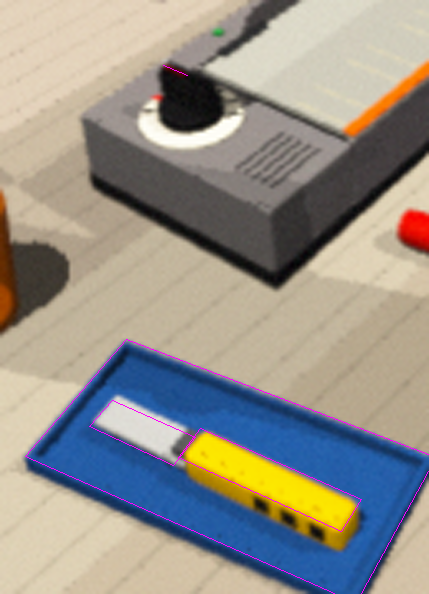

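```bash
sed -i 's#np.minimum(g/150,1.)#np.sqrt(np.minimum(g/600,1.))#' fit.py
python3 - <<'E'
from fit import *
T=snap('top');S=snap('side');s=[.6023,.0213,.0521]
B=rect(-.08,.025,-.011,.011,.028); BL=rect(.03,.09,-.011,.011,.0175)
for it in([(T,B)],[(S,B)],[(T,B),(S,B)],[(T,B+BL),(S,B+BL)]): b=align(it,[.413,.349,.17],[.005,.005,.05]); print(b)
print('st',align([(T,STT[:3]),(S,STT[:3])],s,[.005,.005,.02]))
for n,p in(('blue',[.5674,-.2788,.2845]),('green',[.4285,-.2906,.37]),('red',[.431,-.4174,.2126])): print(n,align([(T,PK)],p,[.005,.005,.05]),align([(T,PK),(S,PK)],p,[.005,.005,.05]))
ax=S2W(s,(.02,.156,.107))[0]
for f in(T,S):
    c=proj(f,ax)[0]
    im=f['pixels'].astype(int); rd=im[:,:,0]-np.maximum(im[:,:,1],im[:,:,2])
    ys,xs=np.where(rd>35); k=np.hypot(xs-c[0],ys-c[1])<14
    for x,y in zip(xs[k],ys[k]): print(x,y,rd[y,x],(unproj(f,(x,y),.107)-ax)[:2])
E
```

```text
(array([0.4145, 0.3482, 0.1774]), np.float64(-0.7043076753616333))
(array([0.4112, 0.3497, 0.1633]), np.float64(-0.7587143182754517))
(array([0.4125, 0.3492, 0.171 ]), np.float64(-1.419843316078186))
(array([0.4127, 0.349 , 0.1643]), np.float64(-1.438812255859375))
st (array([0.6008, 0.0225, 0.0534]), np.float64(-0.8415108919143677))
blue (array([ 0.565 , -0.2762,  0.3303]), np.float64(-0.5846918821334839)) (array([ 0.5645, -0.2795,  0.3792]), np.float64(-1.276881456375122))
green (array([ 0.4304, -0.2954,  0.0689]), np.float64(-0.4027777314186096)) (array([ 0.4277, -0.2912,  0.3638]), np.float64(-0.9984523057937622))
red (array([ 0.4322, -0.4218,  0.1151]), np.float64(-0.573675274848938)) (array([ 0.43  , -0.4185,  0.2755]), np.float64(-1.2717591524124146))
250 219 39 [ 0.0222 -0.001 ]
250 220 70 [0.0191 0.0018]
251 220 77 [0.0173 0.0004]
252 220 45 [ 0.0154 -0.001 ]
251 221 39 [0.0142 0.0032]
252 221 57 [0.0124 0.0018]
253 221 73 [0.0105 0.0004]
254 221 58 [ 0.0086 -0.001 ]
254 222 59 [0.0057 0.0017]
255 222 68 [0.0038 0.0003]
256 222 36 [ 0.0019 -0.0011]
247 228 57 [0.0009 0.0277]
248 228 49 [-0.0009  0.0263]
245 229 42 [0.0016 0.033 ]
246 229 106 [-0.0002  0.0316]
247 229 160 [-0.002   0.0303]
248 229 147 [-0.0038  0.0289]
249 229 51 [-0.0056  0.0275]
247 230 59 [-0.0048  0.0328]
248 230 74 [-0.0066  0.0315]
```

Run:
```python
from fit import *
plan([((.4248,.351,.12),yawR(np.pi+.167)),((.4248,.351,.0265),None)])
```

```text
[0.425 0.351 0.12 ] call [0.596, 0.61, 0.261] [-0.001, -0.001, -0.106] rows 3.2
[0.425 0.351 0.12 ] call [0.561, 0.642, 0.261] [-0.001, -0.001, -0.106] rows 3.2
[0.425 0.351 0.026] call [0.0, 0.0, 0.623] [0.0, 0.0, 0.0] rows 2.2
```

{"name": "carry_out", "arguments": {"motion": [[[0.596,0.61,0.261],[0,0,-0.106]],[[0.596,0.61,0.261],[0,0,-0.106]],[[0.596,0.61,0.261],[0,0,-0.106]],[[0.596,0.61,0.261],[0,0,-0.106]]]}}

```text
time_s: 11.12
ee_pos: [0.5136, 0.2688, 0.1574]
ee_rot: [-0.002, -0.059, 0.998, -0.0]
force: [0.8, 1.2, 0.0]
gripper_width: 0.0349
gripper_force: 0.0
```

{"name": "carry_out", "arguments": {"motion": [[[0.561,0.642,0.261],[0,0,-0.106]],[[0.561,0.642,0.261],[0,0,-0.106]],[[0.561,0.642,0.261],[0,0,-0.106]],[[0.561,0.642,0.261],[0,0,-0.106]],[[0.561,0.642,0.261],[0,0,-0.106]],[[0.561,0.642,0.261],[0,0,-0.106]]]}}

```text
time_s: 11.62
ee_pos: [0.4251, 0.351, 0.1201]
ee_rot: [-0.001, -0.084, 0.996, -0.001]
force: [-0.4, -0.2, -0.2]
gripper_width: 0.0348
gripper_force: 0.0
```

Run:
```python
from fit import *
plan([((.4248,.351,.0265),yawR(np.pi+.167))]);print(env.get_state()['joints'])
```

```text
[0.425 0.351 0.026] call [0.001, 0.002, 0.624] [-0.003, -0.003, 0.002] rows 2.2
[-0.3576  0.3995 -0.5498  1.9518  0.2709  0.8649  0.6884]
```

{"name": "carry_out", "arguments": {"motion": [[[0,0,0.25],[0,0,0]],[[0,0,0.45],[0,0,0]],[[0,0,0.58],[0,0,0]],[[0,0,0.624],[0,0,0]],[[0,0,0.624],[0,0,0]],[[0,0,0.624],[0,0,0]]]}}

```text
time_s: 12.12
ee_pos: [0.4263, 0.3509, 0.0279]
ee_rot: [0.0, -0.083, 0.997, -0.0]
force: [-0.2, -0.9, -0.4]
gripper_width: 0.0348
gripper_force: 0.0
```

{"name": "carry_out", "arguments": {"motion": [[[0,0,0],[0,0,0]],[[0,0,0],[0,0,0]],[[0,0,0],[0,0,0]],[[0,0,0],[0,0,0]],[[0,0,0],[0,0,0]],[[0,0,0],[0,0,0]],[[0,0,0],[0,0,0]]], "grip": 0, "squeeze": 50}}

```text
time_s: 12.7
ee_pos: [0.4262, 0.3515, 0.0286]
ee_rot: [0.001, -0.083, 0.997, -0.0]
force: [0.0, -2.8, 8.0]
gripper_width: 0.0212
gripper_force: 49.9
```

{"name": "carry_out", "arguments": {"motion": [[[0,0,-0.2],[0,0,0]],[[0,0,-0.45],[0,0,0]],[[0,0,-0.7],[0,0,0]],[[0,0,-0.9],[0,0,0]],[[0,0,-0.9],[0,0,0]],[[0,0,-0.9],[0,0,0]]]}}

```text
time_s: 13.2
ee_pos: [0.4263, 0.3518, 0.1644]
ee_rot: [0.002, -0.083, 0.997, 0.0]
force: [-0.0, -0.6, -0.7]
gripper_width: 0.022
gripper_force: 49.9
```

Run:
```python
from fit import *
print(pose()[0])
S=snap('side'); overlay(S,[],'b1',(200,180,340,360),3.3)
s=[.6015,.022,.0525]
T=snap('top')
for c,f in(('top',T),('side',S)): print(c,env.boxes_of(c,'notch'),env.boxes_of(c,'blade_tip'))
n=S2W(s,(-.092,-.044,.064))[0];print(n,proj(T,n),proj(S,n))
```

```text
[0.4263 0.3518 0.1644]
top [{'uv': [310.5, 203.8], 'score': 0.8}] [{'uv': [190.0, 233.1], 'score': 0.5}, {'uv': [308.2, 204.4], 'score': 0.35}]
side [{'uv': [315.5, 218.5], 'score': 0.79}, {'uv': [271.3, 344.6], 'score': 0.22}] [{'uv': [280.2, 295.6], 'score': 0.62}]
[ 0.5119 -0.0268  0.064 ] [[325.3787 230.9208]] [[343.99   213.3898]]
```

View pics/b1.png

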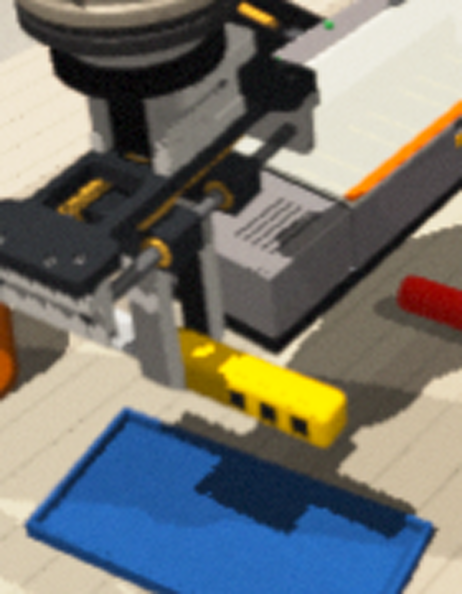

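Run:
```python
from fit import *
s=[.6015,.022,.0525]
g=lambda ins:S2W(s,(-.092+ins-.0766,-.044,.0755))[0]
a=g(-.015);print(a,g(.03))
plan([((.43,-.03,.15),yawR(np.pi+.0525)),(a,None),(g(.03),None)])
```

```text
[ 0.4205 -0.0316  0.0755] [ 0.4654 -0.0292  0.0755]
[ 0.43 -0.03  0.15] call [0.129, -0.837, 0.027] [-0.001, -0.001, 0.073] rows 3.0
[ 0.43 -0.03  0.15] call [0.097, -0.841, 0.026] [-0.001, -0.001, 0.073] rows 3.0
[ 0.43 -0.03  0.15] call [0.065, -0.844, 0.026] [-0.001, -0.001, 0.073] rows 3.0
[ 0.42  -0.032  0.076] call [0.064, -0.007, 0.497] [0.0, 0.0, 0.0] rows 1.8
[ 0.465 -0.029  0.076] call [-0.3, -0.0, 0.0] [0.0, 0.0, 0.0] rows 1.1
```

{"name": "carry_out", "arguments": {"motion": [[[0.129,-0.837,0.027],[0,0,0.073]],[[0.129,-0.837,0.027],[0,0,0.073]],[[0.129,-0.837,0.027],[0,0,0.073]],[[0.129,-0.837,0.027],[0,0,0.073]]]}}

```text
time_s: 13.83
ee_pos: [0.4268, 0.2168, 0.157]
ee_rot: [-0.001, -0.061, 0.998, -0.002]
force: [1.1, 0.2, 0.3]
gripper_width: 0.0216
gripper_force: 49.9
```

{"name": "carry_out", "arguments": {"motion": [[[0.097,-0.841,0.026],[0,0,0.073]],[[0.097,-0.841,0.026],[0,0,0.073]],[[0.097,-0.841,0.026],[0,0,0.073]],[[0.097,-0.841,0.026],[0,0,0.073]]]}}

```text
time_s: 14.17
ee_pos: [0.4279, 0.0903, 0.1536]
ee_rot: [-0.001, -0.042, 0.999, -0.002]
force: [0.3, -0.6, -1.3]
gripper_width: 0.0214
gripper_force: 49.9
```

{"name": "carry_out", "arguments": {"motion": [[[0.065,-0.844,0.026],[0,0,0.073]],[[0.065,-0.844,0.026],[0,0,0.073]],[[0.065,-0.844,0.026],[0,0,0.073]],[[0.065,-0.844,0.026],[0,0,0.073]],[[0.065,-0.844,0.026],[0,0,0.073]]]}}

```text
time_s: 14.58
ee_pos: [0.43, -0.0318, 0.1502]
ee_rot: [-0.001, -0.024, 1.0, -0.001]
force: [0.5, 1.8, -0.8]
gripper_width: 0.0216
gripper_force: 49.9
```

{"name": "carry_out", "arguments": {"motion": [[[0.064,-0.007,0.25],[0,0,0]],[[0.064,-0.007,0.497],[0,0,0]],[[0.064,-0.007,0.497],[0,0,0]],[[0.064,-0.007,0.497],[0,0,0]],[[0.064,-0.007,0.497],[0,0,0]],[[0.064,-0.007,0.497],[0,0,0]]]}}

```text
time_s: 15.08
ee_pos: [0.4224, -0.0307, 0.078]
ee_rot: [0.001, -0.026, 1.0, -0.0]
force: [0.3, 0.4, -1.6]
gripper_width: 0.0219
gripper_force: 49.9
```

Run:
```python
from fit import *
s=[.6015,.022,.0525]
g=lambda ins:S2W(s,(-.092+ins-.0766,-.044,.0755))[0]
p,r=pose();print(p,r.as_matrix(),env.get_state()['joints'])
plan([(g(-.015),yawR(np.pi+.0525)),(g(.03),None)])
S=snap('side')
tip=p+r.apply([-.0766,0,.0125])
tip2=[(tuple(p+r.apply([-.0766,d,.0125])),tuple(p+r.apply([-.0116,d,.0125]))) for d in(-.011,.011)]+[(tuple(p+r.apply([-.0766,-.011,.0125])),tuple(p+r.apply([-.0766,.011,.0125])))]
N=[((-.092,-.074,.058),(-.092,-.014,.058)),((-.092,-.074,.070),(-.092,-.014,.070)),((-.092,-.074,.058),(-.092,-.074,.070)),((-.092,-.014,.058),(-.092,-.014,.070))]
overlay(S,[(s,N),([0,0,0],tip2)],'b2',(290,150,420,250),6)
```

```text
[ 0.4224 -0.0307  0.078 ] [[-0.9986 -0.0526  0.0026]
 [-0.0526  0.9986 -0.0009]
 [-0.0026 -0.001  -1.    ]] [ 0.2359  0.2507 -0.352   2.2633  0.1447  0.6449  1.4018]
[ 0.42  -0.032  0.076] call [0.013, -0.005, 0.017] [-0.002, 0.005, 0.0] rows 0.1
[ 0.465 -0.029  0.076] call [-0.3, -0.0, 0.0] [0.0, 0.0, 0.0] rows 1.1
```

View pics/b2.png

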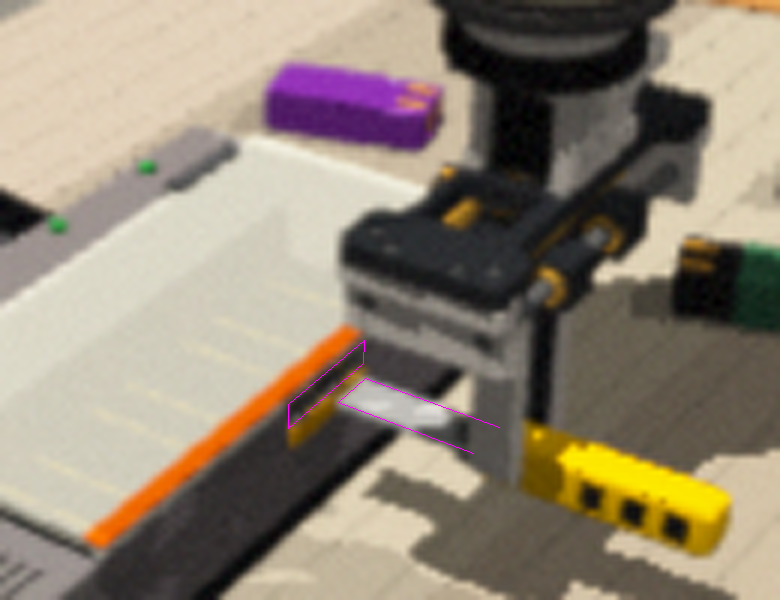

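{"name": "carry_out", "arguments": {"motion": [[[0.013,-0.005,0.015],[0,0.005,0]],[[0.013,-0.005,0.015],[0,0.005,0]],[[0.013,-0.005,0.015],[0,0.005,0]]]}}

```text
time_s: 15.38
ee_pos: [0.4193, -0.0323, 0.0745]
ee_rot: [-0.001, -0.026, 1.0, -0.001]
force: [0.4, 0.4, -1.7]
gripper_width: 0.0217
gripper_force: 49.9
```

{"name": "carry_out", "arguments": {"motion": [[[-0.05,0,0],[0,0,0]],[[-0.12,0,0],[0,0,0]],[[-0.2,0,0],[0,0,0]],[[-0.27,0,0],[0,0,0]],[[-0.3,0,0],[0,0,0]],[[-0.3,0,0],[0,0,0]],[[-0.3,0,0],[0,0,0]]]}}

```text
time_s: 15.97
ee_pos: [0.4639, -0.0297, 0.0736]
ee_rot: [-0.002, -0.026, 1.0, -0.0]
force: [-0.1, -0.2, -1.0]
gripper_width: 0.021
gripper_force: 49.9
```

Run:
```python
from fit import *
s=[.6015,.022,.0525]
p,r=pose();print(p)
# tip radius
c=np.array([np.cos(s[2]),np.sin(s[2])]); hin=S2W(s,(.052,-.044,.0725))[0]
tip=p+r.apply([-.0766,0,.0125]); d=tip-hin; fx=d[:2]@c; print('tip rel hinge',fx,d[2])
rr=.114
for th in (0.1,.25,.4,.6,.8,1.0,1.2,1.4,1.55,1.7,1.8,1.86):
    # underside contact for blade top edge: offset 2.5mm + 1.5 along -normal
    n=np.array([-np.sin(th),-np.cos(th)]); t=rr*np.array([-np.cos(th),np.sin(th)])+n*.004
    q=np.array([fx,d[2]]); dx,dz=t-q
    # tool x = -station x, tool z = -world z
    print(th,'tool',round(-dx/.15,3),round(-dz/.15,3))
S=snap('side'); overlay(S,[],'b3',(270,120,430,240),5)
```

```text
[ 0.4639 -0.0297  0.0736]
tip rel hinge -0.11554082192029705 -0.011678372522608893
0.1 tool -0.011 -0.127
0.25 tool -0.027 -0.24
0.4 tool -0.06 -0.349
0.6 tool -0.128 -0.485
0.8 tool -0.222 -0.604
1.0 tool -0.337 -0.703
1.2 tool -0.47 -0.777
1.4 tool -0.615 -0.822
1.55 tool -0.728 -0.837
1.7 tool -0.842 -0.835
1.8 tool -0.917 -0.824
1.86 tool -0.961 -0.814
```

View pics/b3.png

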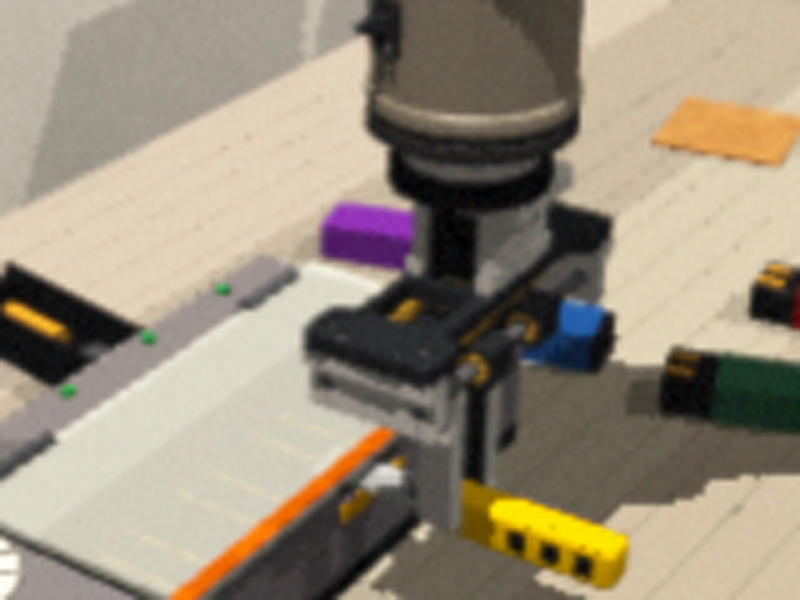

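{"name": "carry_out", "arguments": {"motion": [[[0,0,-0.06],[0,0,0]],[[-0.01,0,-0.12],[0,0,0]],[[-0.018,0,-0.18],[0,0,0]],[[-0.027,0,-0.24],[0,0,0]],[[-0.043,0,-0.295],[0,0,0]],[[-0.06,0,-0.349],[0,0,0]],[[-0.093,0,-0.42],[0,0,0]],[[-0.128,0,-0.485],[0,0,0]],[[-0.173,0,-0.547],[0,0,0]],[[-0.222,0,-0.604],[0,0,0]],[[-0.278,0,-0.655],[0,0,0]],[[-0.337,0,-0.703],[0,0,0]],[[-0.403,0,-0.742],[0,0,0]],[[-0.47,0,-0.777],[0,0,0]],[[-0.54,0,-0.802],[0,0,0]],[[-0.615,0,-0.822],[0,0,0]],[[-0.69,0,-0.833],[0,0,0]],[[-0.77,0,-0.837],[0,0,0]],[[-0.842,0,-0.835],[0,0,0]],[[-0.88,0,-0.83],[0,0,0]]]}}

```text
time_s: 17.68
ee_pos: [0.5978, -0.0227, 0.1982]
ee_rot: [-0.001, -0.026, 1.0, -0.0]
force: [-1.4, -1.1, -0.9]
gripper_width: 0.0215
gripper_force: 49.9
```

Run:
```python
from fit import *
print(pose()[0],env.get_state()['force'])
S=snap('side'); overlay(S,[],'c1',(230,80,430,240),4)
```

```text
[ 0.5978 -0.0227  0.1982] [-1.3606 -1.1392 -0.9393]
```

View pics/c1.png

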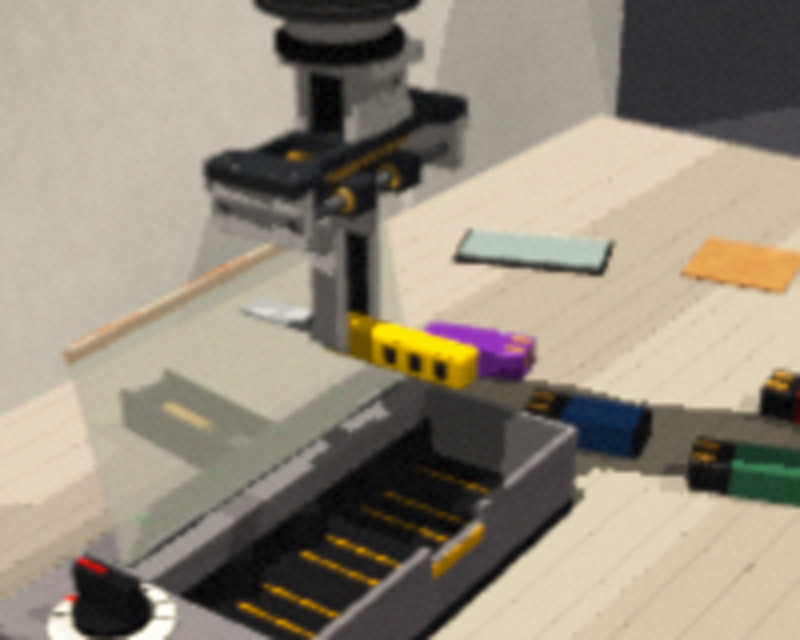

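Run:
```python
from fit import *
p,r=pose()
plan([((.48,-.029,.2),None),((.4262,.3515,.15),yawR(np.pi+.167)),((.4262,.3515,.0305),None)])
```

```text
[ 0.48  -0.029  0.2  ] call [0.788, -0.002, -0.013] [0.0, 0.0, 0.0] rows 2.8
[0.426 0.352 0.15 ] call [0.075, 0.851, 0.111] [-0.0, -0.001, -0.073] rows 3.1
[0.426 0.352 0.15 ] call [0.043, 0.853, 0.111] [-0.0, -0.001, -0.073] rows 3.1
[0.426 0.352 0.15 ] call [0.01, 0.854, 0.111] [-0.0, -0.001, -0.073] rows 3.1
[0.426 0.352 0.03 ] call [0.0, 0.0, 0.797] [0.0, 0.0, 0.0] rows 2.9
```

{"name": "carry_out", "arguments": {"motion": [[[0.25,0,-0.013],[0,0,0]],[[0.5,0,-0.013],[0,0,0]],[[0.788,-0.002,-0.013],[0,0,0]],[[0.788,-0.002,-0.013],[0,0,0]],[[0.788,-0.002,-0.013],[0,0,0]]]}}

```text
time_s: 18.15
ee_pos: [0.4766, -0.0297, 0.2008]
ee_rot: [-0.001, -0.026, 1.0, -0.001]
force: [1.4, 0.9, -0.6]
gripper_width: 0.0215
gripper_force: 49.9
```

{"name": "carry_out", "arguments": {"motion": [[[0.075,0.851,0.111],[0,0,-0.073]],[[0.075,0.851,0.111],[0,0,-0.073]],[[0.075,0.851,0.111],[0,0,-0.073]],[[0.075,0.851,0.111],[0,0,-0.073]]]}}

```text
time_s: 18.48
ee_pos: [0.4599, 0.1047, 0.1835]
ee_rot: [-0.001, -0.048, 0.999, 0.001]
force: [-0.3, 0.8, -0.7]
gripper_width: 0.0217
gripper_force: 49.9
```

{"name": "carry_out", "arguments": {"motion": [[[0.043,0.853,0.111],[0,0,-0.073]],[[0.043,0.853,0.111],[0,0,-0.073]],[[0.043,0.853,0.111],[0,0,-0.073]],[[0.043,0.853,0.111],[0,0,-0.073]]]}}

```text
time_s: 18.82
ee_pos: [0.4412, 0.2322, 0.1667]
ee_rot: [-0.001, -0.068, 0.998, 0.002]
force: [-0.5, -0.2, -0.5]
gripper_width: 0.0216
gripper_force: 49.9
```

{"name": "carry_out", "arguments": {"motion": [[[0.01,0.854,0.111],[0,0,-0.073]],[[0.01,0.854,0.111],[0,0,-0.073]],[[0.01,0.854,0.111],[0,0,-0.073]],[[0.01,0.854,0.111],[0,0,-0.073]],[[0.01,0.854,0.111],[0,0,-0.073]],[[0.01,0.854,0.111],[0,0,-0.073]],[[0.01,0.854,0.111],[0,0,-0.073]]]}}

```text
time_s: 19.4
ee_pos: [0.425, 0.3507, 0.15]
ee_rot: [-0.001, -0.083, 0.997, -0.0]
force: [0.9, -0.0, -1.0]
gripper_width: 0.0214
gripper_force: 49.9
```

```bash
python3 - <<'E'
from fit import *
p,r=pose();print(p)
plan([((.4262,.3515,.0305),yawR(np.pi+.167))])
T=snap('top');S=snap('side')
for c in('top','side'): print(c,[(np.round(b['uv'],1),round(b['score'],2)) for b in env.boxes_of(c,'pack1')],env.boxes_of(c,'cover_edge')[:1])
L=[]
for n,p in(('blue',[.566,-.278,.33]),('green',[.4285,-.291,.365]),('red',[.431,-.418,.24])):
    L.append((p,PK))
overlay(T,L,'p1',(385,190,475,290),5.8)
overlay(S,L,'p2',(350,150,470,220),6.6)
E
python3 -c "
import cv2,numpy as np
a=cv2.imread('pics/p1.png');b=cv2.imread('pics/p2.png')
print(a.shape,b.shape);h=300;f=lambda i:cv2.resize(i,(int(i.shape[1]*h/i.shape[0]),h))
a=cv2.resize(a,(int(a.shape[1]*.56*1.0),int(a.shape[0]*.56)));"
```

```text
[0.425  0.3507 0.15  ]
[0.426 0.352 0.03 ] call [-0.011, 0.005, 0.797] [-0.001, -0.005, -0.003] rows 2.9
top [(array([402. , 214.8]), 0.94), (array([447.4, 254.9]), 0.87), (array([414.2, 172.4]), 0.8), (array([405.8, 256.8]), 0.56), (array([321.7, 172.1]), 0.23)] [{'uv': [319.3, 174.0], 'score': 0.78}]
side [(array([420.5, 201.4]), 0.9), (array([348.2, 166.6]), 0.77), (array([438.1, 182.8]), 0.72), (array([376.3, 181.9]), 0.53)] [{'uv': [301.0, 164.3], 'score': 0.59}]
(580, 522, 3) (462, 792, 3)
```

View pics/p1.png

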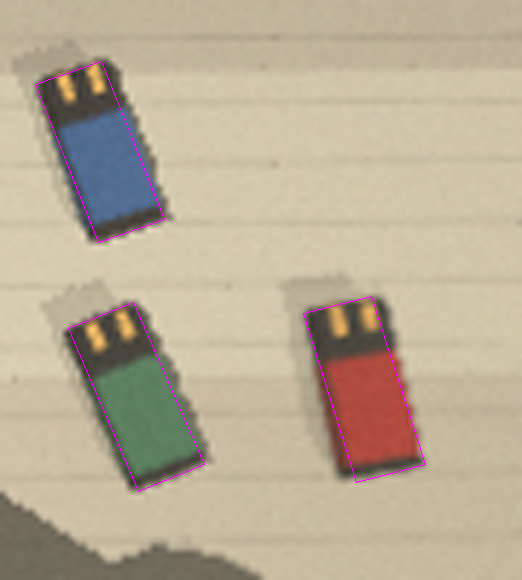

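{"name": "carry_out", "arguments": {"motion": [[[-0.006,0.005,0.25],[0,0,0]],[[-0.01,0.005,0.5],[0,0,0]],[[-0.011,0.005,0.7],[0,0,0]],[[-0.011,0.005,0.78],[0,0,0]],[[-0.011,0.005,0.8],[0,0,0]],[[-0.011,0.005,0.806],[0,0,0]],[[-0.011,0.005,0.806],[0,0,0]]]}}

```text
time_s: 20.28
ee_pos: [0.426, 0.3527, 0.0301]
ee_rot: [-0.001, -0.083, 0.997, -0.0]
force: [0.6, 0.8, 0.1]
gripper_width: 0.0214
gripper_force: 50.0
```

{"name": "carry_out", "arguments": {"motion": [[[0,0,0],[0,0,0]],[[0,0,0],[0,0,0]],[[0,0,0],[0,0,0]],[[0,0,0],[0,0,0]],[[0,0,0],[0,0,0]]], "grip": 0.37}}

```text
time_s: 20.7
ee_pos: [0.4257, 0.3522, 0.0296]
ee_rot: [-0.001, -0.083, 0.997, -0.0]
force: [0.2, -0.4, 0.3]
gripper_width: 0.0346
gripper_force: 0.0
```

{"name": "carry_out", "arguments": {"motion": [[[0,0,-0.2],[0,0,0]],[[0,0,-0.45],[0,0,0]],[[0,0,-0.7],[0,0,0]],[[0,0,-0.95],[0,0,0]],[[0,0,-0.95],[0,0,0]]]}}

```text
time_s: 21.12
ee_pos: [0.4278, 0.3547, 0.1786]
ee_rot: [0.002, -0.083, 0.997, 0.002]
force: [0.6, 0.1, 0.7]
gripper_width: 0.0348
gripper_force: 0.0
```

Run:
```python
from fit import *
p,r=pose();print(p)
b=S2W([.566,-.279,.29],(-.036,0,.0225))[0];print(b)
plan([((.5,.1,.23),yawR(1.8)),((b[0],b[1],.15),yawR(.29)),(b,None)])
S=snap('side'); overlay(S,[],'d1',(200,120,420,380),2.3)
```

```text
[0.4278 0.3547 0.1786]
[ 0.5315 -0.2893  0.0225]
[0.5  0.1  0.23] call [-0.065, -0.584, -0.116] [0.004, 0.001, 0.96] rows 4.0
[0.5  0.1  0.23] call [-0.338, -0.481, -0.115] [0.004, 0.001, 0.96] rows 4.0
[0.5  0.1  0.23] call [-0.528, -0.259, -0.114] [0.004, 0.001, 0.96] rows 4.0
[ 0.532 -0.289  0.15 ] call [-0.858, -0.128, 0.178] [0.0, 0.0, 0.961] rows 4.0
[ 0.532 -0.289  0.15 ] call [-0.814, 0.302, 0.178] [0.0, 0.0, 0.961] rows 4.0
[ 0.532 -0.289  0.15 ] call [-0.567, 0.657, 0.178] [0.0, 0.0, 0.961] rows 4.0
[ 0.532 -0.289  0.022] call [0.0, 0.0, 0.85] [0.0, 0.0, 0.0] rows 3.1
```

View pics/d1.png

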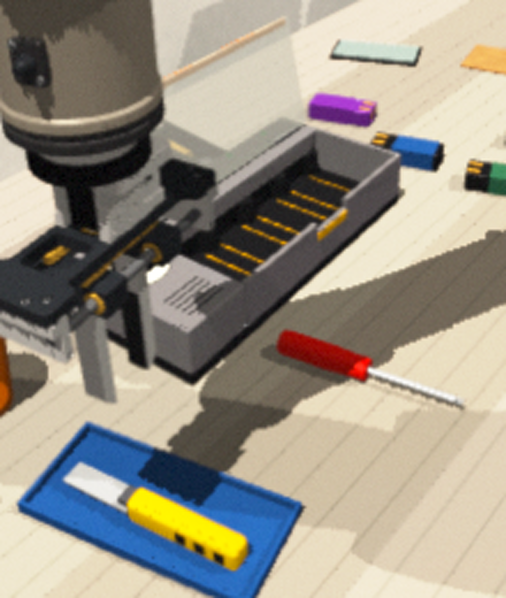

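{"name": "carry_out", "arguments": {"motion": [[[-0.065,-0.584,-0.116],[0,0,0.96]],[[-0.065,-0.584,-0.116],[0,0,0.96]],[[-0.065,-0.584,-0.116],[0,0,0.96]],[[-0.065,-0.584,-0.116],[0,0,0.96]],[[-0.065,-0.584,-0.116],[0,0,0.96]]], "grip": 0.65}}

```text
time_s: 21.58
ee_pos: [0.4502, 0.2665, 0.1888]
ee_rot: [-0.001, 0.171, 0.985, -0.001]
force: [0.0, 0.2, -0.3]
gripper_width: 0.0602
gripper_force: 0.0
```

{"name": "carry_out", "arguments": {"motion": [[[-0.338,-0.481,-0.115],[0,0,0.96]],[[-0.338,-0.481,-0.115],[0,0,0.96]],[[-0.338,-0.481,-0.115],[0,0,0.96]],[[-0.338,-0.481,-0.115],[0,0,0.96]],[[-0.338,-0.481,-0.115],[0,0,0.96]]]}}

```text
time_s: 22.0
ee_pos: [0.4741, 0.1824, 0.206]
ee_rot: [-0.001, 0.409, 0.913, -0.001]
force: [-0.5, 0.7, -0.1]
gripper_width: 0.061
gripper_force: 0.0
```

{"name": "carry_out", "arguments": {"motion": [[[-0.528,-0.259,-0.114],[0,0,0.96]],[[-0.528,-0.259,-0.114],[0,0,0.96]],[[-0.528,-0.259,-0.114],[0,0,0.96]],[[-0.528,-0.259,-0.114],[0,0,0.96]],[[-0.528,-0.259,-0.114],[0,0,0.96]]]}}

```text
time_s: 22.42
ee_pos: [0.4982, 0.098, 0.2231]
ee_rot: [-0.001, 0.621, 0.784, -0.001]
force: [0.4, 0.1, -0.3]
gripper_width: 0.0613
gripper_force: 0.0
```

{"name": "carry_out", "arguments": {"motion": [[[-0.858,-0.128,0.178],[0,0,0.961]],[[-0.858,-0.128,0.178],[0,0,0.961]],[[-0.858,-0.128,0.178],[0,0,0.961]],[[-0.858,-0.128,0.178],[0,0,0.961]],[[-0.858,-0.128,0.178],[0,0,0.961]]]}}

```text
time_s: 22.83
ee_pos: [0.5083, -0.0338, 0.1957]
ee_rot: [-0.001, 0.797, 0.604, -0.002]
force: [0.1, 0.9, 0.6]
gripper_width: 0.061
gripper_force: 0.0
```

{"name": "carry_out", "arguments": {"motion": [[[-0.814,0.302,0.178],[0,0,0.961]],[[-0.814,0.302,0.178],[0,0,0.961]],[[-0.814,0.302,0.178],[0,0,0.961]],[[-0.814,0.302,0.178],[0,0,0.961]],[[-0.814,0.302,0.178],[0,0,0.961]]]}}

```text
time_s: 23.25
ee_pos: [0.5192, -0.1627, 0.1693]
ee_rot: [-0.0, 0.922, 0.387, -0.002]
force: [-0.9, 0.5, -0.2]
gripper_width: 0.0612
gripper_force: 0.0
```

{"name": "carry_out", "arguments": {"motion": [[[-0.567,0.657,0.178],[0,0,0.961]],[[-0.567,0.657,0.178],[0,0,0.961]],[[-0.567,0.657,0.178],[0,0,0.961]],[[-0.567,0.657,0.178],[0,0,0.961]],[[-0.567,0.657,0.178],[0,0,0.961]],[[-0.567,0.657,0.178],[0,0,0.961]],[[-0.567,0.657,0.178],[0,0,0.961]]]}}

```text
time_s: 23.83
ee_pos: [0.5309, -0.2885, 0.1437]
ee_rot: [-0.0, 0.989, 0.151, -0.001]
force: [0.6, 0.4, -0.8]
gripper_width: 0.0611
gripper_force: 0.0
```

```bash
cat > bands.py <<'E'
from fit import *
def bands(f):
    h=cv2.cvtColor(f['pixels'],cv2.COLOR_RGB2HSV); out={}
    for k,(a,b) in {'blue':((102,110,30),(118,255,255)),'green':((45,70,30),(85,255,255)),'red':((0,150,70),(7,255,255))}.items():
        N,L,st,ce=cv2.connectedComponentsWithStats(cv2.inRange(h,a,b)); out[k]=[(st[i,4],ce[i].round(1).tolist()) for i in range(1,N) if 80<st[i,4]<400]
    return out
if __name__=='__main__':
    for c in('top','side'):
        print(c,bands(snap(c)))
E
python3 bands.py
python3 - <<'E'
from fit import *
p,r=pose();print(p,env.get_state()['joints'])
b=S2W([.566,-.279,.29],(-.036,0,.0225))[0]
plan([(b,yawR(.29))])
E
```

```text
top {'blue': [], 'green': [], 'red': [(np.int32(182), [280.9, 261.3])]}
side {'blue': [(np.int32(210), [380.4, 185.7])], 'green': [(np.int32(275), [422.5, 198.2])], 'red': [(np.int32(213), [438.3, 181.3])]}
[ 0.5307 -0.2892  0.144 ] [ 0.248   0.3991  0.1828  1.8511 -0.089   0.901  -0.7998]
[ 0.532 -0.289  0.022] call [0.006, 0.003, 0.81] [-0.001, 0.004, 0.017] rows 2.9
```

{"name": "carry_out", "arguments": {"motion": [[[0.006,0.003,0.25],[0,0,0.017]],[[0.006,0.003,0.5],[0,0,0.017]],[[0.006,0.003,0.7],[0,0,0.017]],[[0.006,0.003,0.78],[0,0,0.017]],[[0.006,0.003,0.81],[0,0,0.017]],[[0.006,0.003,0.81],[0,0,0.017]]]}}

```text
time_s: 24.43
ee_pos: [0.5307, -0.2912, 0.0223]
ee_rot: [0.0, 0.99, 0.141, -0.002]
force: [-0.1, 0.0, 0.1]
gripper_width: 0.0611
gripper_force: 0.0
```

{"name": "carry_out", "arguments": {"motion": [[[0,0,0],[0,0,0]],[[0,0,0],[0,0,0]],[[0,0,0],[0,0,0]],[[0,0,0],[0,0,0]],[[0,0,0],[0,0,0]],[[0,0,0],[0,0,0]],[[0,0,0],[0,0,0]]], "grip": 0, "squeeze": 40}}

```text
time_s: 25.02
ee_pos: [0.5313, -0.292, 0.0235]
ee_rot: [0.001, 0.99, 0.14, -0.0]
force: [-0.8, 1.2, 9.8]
gripper_width: 0.0399
gripper_force: 40.0
```

{"name": "carry_out", "arguments": {"motion": [[[0,0,-0.2],[0,0,0]],[[0,0,-0.45],[0,0,0]],[[0,0,-0.7],[0,0,0]],[[0,0,-0.8],[0,0,0]],[[0,0,-0.8],[0,0,0]],[[0,0,-0.8],[0,0,0]]]}}

```text
time_s: 25.52
ee_pos: [0.5312, -0.2917, 0.1432]
ee_rot: [0.001, 0.99, 0.14, -0.0]
force: [-0.4, 0.4, -2.4]
gripper_width: 0.0396
gripper_force: 40.0
```

Run:
```python
from fit import *
p,r=pose();print(p)
S=snap('side');T=snap('top')
bx=[((x,y,z),(x2,y2,z2)) for x,y,z,x2,y2,z2 in [(-.012,-.02,.003,.084,-.02,.003),(-.012,.02,.003,.084,.02,.003),(.084,-.02,.003,.084,.02,.003),(-.012,.02,.003,-.012,-.02,.003),(-.012,.02,-.022,.084,.02,-.022)]]
L=[(tuple(p+yawR(.29).apply([a[0],-a[1],-a[2]])),tuple(p+yawR(.29).apply([b[0],-b[1],-b[2]]))) for a,b in bx]
a=S.copy();overlay(S,[([0,0,0],L)],'e1',(330,90,470,200),5.7)
# bay 1 targets
s=[.6015,.022,.0525]
for y in(-.1455,):
    g=lambda xc,z:S2W(s,(xc-.036,y,z))[0]
    plan([(g(-.03,.13),yawR(s[2])),(g(-.03,.0385),None),(g(.03,.0385),None)])
```

```text
[ 0.5312 -0.2917  0.1432]
[ 0.543 -0.127  0.13 ] call [0.194, -0.514, 0.037] [-0.0, 0.004, 0.219] rows 2.0
[ 0.543 -0.127  0.13 ] call [0.134, -0.533, 0.037] [-0.0, 0.004, 0.219] rows 2.0
[ 0.543 -0.127  0.038] call [0.0, 0.0, 0.61] [0.0, 0.0, 0.0] rows 2.2
[ 0.603 -0.124  0.038] call [0.4, 0.0, 0.0] [0.0, 0.0, 0.0] rows 1.4
```

View pics/e1.png

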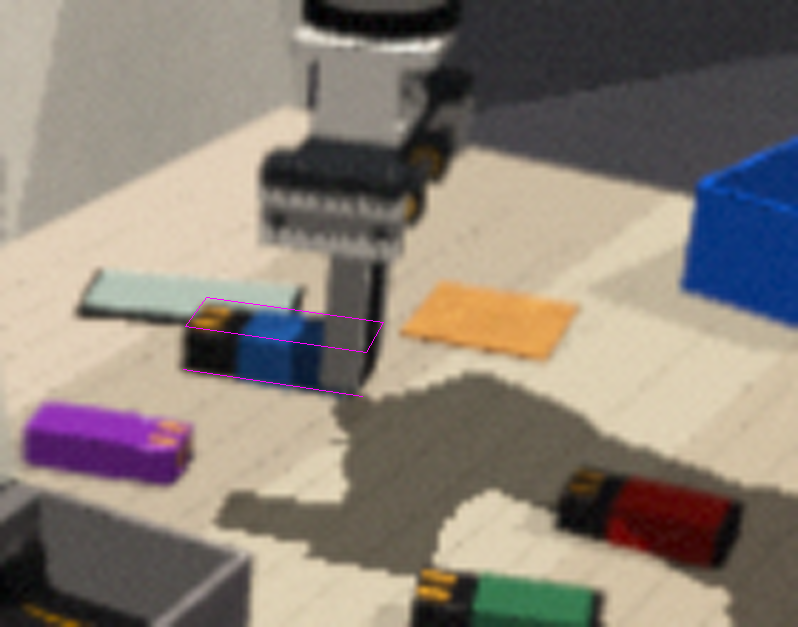

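{"name": "carry_out", "arguments": {"motion": [[[0.194,-0.514,0.037],[0,0.004,0.219]],[[0.194,-0.514,0.037],[0,0.004,0.219]],[[0.194,-0.514,0.037],[0,0.004,0.219]]]}}

```text
time_s: 25.87
ee_pos: [0.5373, -0.2013, 0.1342]
ee_rot: [-0.002, 0.996, 0.087, -0.002]
force: [1.5, 0.7, -1.6]
gripper_width: 0.0397
gripper_force: 40.0
```

{"name": "carry_out", "arguments": {"motion": [[[0.134,-0.533,0.037],[0,0.004,0.219]],[[0.134,-0.533,0.037],[0,0.004,0.219]],[[0.134,-0.533,0.037],[0,0.004,0.219]],[[0.134,-0.533,0.037],[0,0.004,0.219]],[[0.134,-0.533,0.037],[0,0.004,0.219]],[[0.134,-0.533,0.037],[0,0.004,0.219]]]}}

```text
time_s: 26.37
ee_pos: [0.5433, -0.1284, 0.1303]
ee_rot: [0.0, 1.0, 0.026, 0.0]
force: [0.0, -0.0, -1.2]
gripper_width: 0.0395
gripper_force: 40.0
```

Run:
```python
from fit import *
s=[.6015,.022,.0525]
p,r=pose();print(p,env.get_state()['force'])
g=lambda xc,z:S2W(s,(xc-.036,-.1455,z))[0]
plan([(g(-.03,.0395),yawR(s[2])),(g(.03,.0395),None)])
S=snap('side');f=S
bx=[(-.012,-.02,.003),(.084,-.02,.003),(.084,.02,.003),(-.012,.02,.003)]
q=[tuple(p+r.apply([a[0],-a[1],-a[2]])) for a in bx]
overlay(S,[([0,0,0],[(q[i],q[(i+1)%4]) for i in range(4)]),(s,[((-.086,-.1805,.014),(.032,-.1805,.014)),((-.086,-.1105,.014),(.032,-.1105,.014)),((.019,-.1255,.014),(.019,-.1655,.014))])],'e2',(270,110,430,230),5)
```

```text
[ 0.5433 -0.1284  0.1303] [ 0.0118 -0.0263 -1.2054]
[ 0.543 -0.127  0.04 ] call [-0.0, -0.011, 0.605] [0.001, -0.001, -0.002] rows 2.2
[ 0.603 -0.124  0.04 ] call [0.4, 0.0, 0.0] [0.0, 0.0, 0.0] rows 1.4
```

View pics/e2.png

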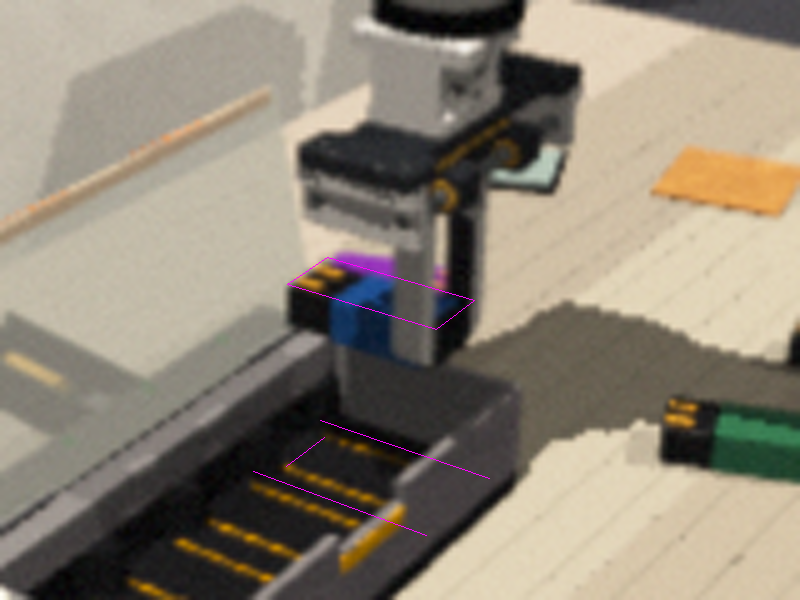

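{"name": "carry_out", "arguments": {"motion": [[[0,-0.011,0.15],[0,0,0]],[[0,-0.011,0.35],[0,0,0]],[[0,-0.011,0.5],[0,0,0]],[[0,-0.011,0.58],[0,0,0]],[[0,-0.011,0.605],[0,0,0]],[[0,-0.011,0.605],[0,0,0]],[[0,-0.011,0.605],[0,0,0]]]}}

```text
time_s: 27.0
ee_pos: [0.5444, -0.1263, 0.0411]
ee_rot: [0.0, 1.0, 0.026, 0.001]
force: [0.1, -0.1, -1.2]
gripper_width: 0.0397
gripper_force: 40.0
```

{"name": "carry_out", "arguments": {"motion": [[[0.04,0,0],[0,0,0]],[[0.08,0,0],[0,0,0]],[[0.12,0,0],[0,0,0]],[[0.14,0,0],[0,0,0]],[[0.14,0,0],[0,0,0]]]}}

```text
time_s: 27.42
ee_pos: [0.5662, -0.1247, 0.0406]
ee_rot: [0.0, 1.0, 0.026, 0.002]
force: [1.3, -1.9, -1.6]
gripper_width: 0.0396
gripper_force: 40.0
```

{"name": "carry_out", "arguments": {"motion": [[[0.05,0,0],[0,0,0]],[[0.1,0,0],[0,0,0]],[[0.15,0,0],[0,0,0]],[[0.2,0,0],[0,0,0]],[[0.24,0,0.008],[0,0,0]],[[0.24,0,0.008],[0,0,0]]]}}

```text
time_s: 27.92
ee_pos: [0.6026, -0.1229, 0.039]
ee_rot: [0.0, 1.0, 0.026, 0.001]
force: [2.5, -4.6, -2.4]
gripper_width: 0.0396
gripper_force: 40.1
```

{"name": "carry_out", "arguments": {"motion": [[[0.01,0,0],[0,0,0]],[[0.02,0,0],[0,0,0]],[[0.03,0,0],[0,0,0]],[[0.03,0,0],[0,0,0]]]}}

```text
time_s: 28.25
ee_pos: [0.6044, -0.1228, 0.0386]
ee_rot: [0.0, 1.0, 0.026, -0.001]
force: [-8.6, -4.9, 2.0]
gripper_width: 0.0396
gripper_force: 40.1
```

{"name": "carry_out", "arguments": {"motion": [[[0.005,0,0],[0,0,0]],[[0.01,0,0],[0,0,0]],[[0.015,0,0],[0,0,0]],[[0.015,0,0],[0,0,0]]]}}

```text
time_s: 28.58
ee_pos: [0.6049, -0.1226, 0.0382]
ee_rot: [-0.0, 1.0, 0.026, -0.002]
force: [-17.8, -3.8, 6.1]
gripper_width: 0.0398
gripper_force: 40.0
```

{"name": "carry_out", "arguments": {"motion": [[[0,0,0],[0,0,0]],[[0,0,0],[0,0,0]],[[0,0,0],[0,0,0]],[[0,0,0],[0,0,0]]], "grip": 0.53}}

```text
time_s: 28.92
ee_pos: [0.6084, -0.1219, 0.0393]
ee_rot: [0.0, 1.0, 0.026, 0.001]
force: [0.0, -0.1, 0.3]
gripper_width: 0.0499
gripper_force: 0.0
```

{"name": "carry_out", "arguments": {"motion": [[[0,0,-0.2],[0,0,0]],[[0,0,-0.45],[0,0,0]],[[0,0,-0.7],[0,0,0]],[[0,0,-0.7],[0,0,0]],[[0,0,-0.7],[0,0,0]]]}}

```text
time_s: 29.33
ee_pos: [0.6091, -0.1222, 0.1467]
ee_rot: [0.0, 1.0, 0.026, 0.003]
force: [0.3, 0.4, -1.5]
gripper_width: 0.0498
gripper_force: 0.0
```

Run:
```python
from fit import *
from bands import bands
T=snap('top');S=snap('side');print(bands(T),bands(S))
b=S2W([.4285,-.292,.36],(-.036,0,.0225))[0];print(b,np.hypot(*b[:2]))
plan([((b[0],b[1],.14),yawR(.36)),(b,None)])
```

```text
{'blue': [], 'green': [(np.int32(85), [407.7, 261.0])], 'red': [(np.int32(190), [281.0, 261.5]), (np.int32(207), [455.1, 266.3])]} {'blue': [(np.int32(111), [634.8, 5.3]), (np.int32(143), [637.2, 34.1]), (np.int32(192), [331.1, 196.3])], 'green': [(np.int32(275), [422.6, 198.1])], 'red': [(np.int32(166), [448.4, 180.1])]}
[ 0.3948 -0.3047  0.0225] 0.4987024911470403
[ 0.395 -0.305  0.14 ] call [-0.74, 0.571, 0.012] [0.0, -0.001, -0.293] rows 3.4
[ 0.395 -0.305  0.14 ] call [-0.818, 0.451, 0.012] [0.0, -0.001, -0.293] rows 3.4
[ 0.395 -0.305  0.022] call [0.0, 0.0, 0.783] [0.0, 0.0, 0.0] rows 2.8
```

{"name": "carry_out", "arguments": {"motion": [[[-0.74,0.571,0.012],[0,0,-0.293]],[[-0.74,0.571,0.012],[0,0,-0.293]],[[-0.74,0.571,0.012],[0,0,-0.293]],[[-0.74,0.571,0.012],[0,0,-0.293]]], "grip": 0.65}}

```text
time_s: 29.77
ee_pos: [0.496, -0.2171, 0.1408]
ee_rot: [0.0, 0.995, 0.101, -0.001]
force: [0.4, -1.5, 0.2]
gripper_width: 0.0608
gripper_force: 0.0
```

{"name": "carry_out", "arguments": {"motion": [[[-0.818,0.451,0.012],[0,0,-0.293]],[[-0.818,0.451,0.012],[0,0,-0.293]],[[-0.818,0.451,0.012],[0,0,-0.293]],[[-0.818,0.451,0.012],[0,0,-0.293]],[[-0.818,0.451,0.012],[0,0,-0.293]],[[-0.818,0.451,0.012],[0,0,-0.293]]]}}

```text
time_s: 30.27
ee_pos: [0.3938, -0.3052, 0.1395]
ee_rot: [-0.0, 0.984, 0.178, 0.0]
force: [-0.3, -0.5, -0.5]
gripper_width: 0.0613
gripper_force: 0.0
```

Run:
```python
from fit import *
b=S2W([.4285,-.292,.36],(-.036,0,.0225))[0]
plan([(b,yawR(.36))]);print(env.get_state()['joints'])
T=snap('top');S=snap('side')
for n,c0 in(('red',[.41,-.44,.2]),):
  for it in([(T,PK)],[(S,PK)],[(T,PK),(S,PK)]): print(n,align(it,c0,[.02,.02,.3]))
s=[.6015,.022,.0525]
print('blue', align([(S,PKB:=[((-.048,.02,.025),(.0,.02,.025)),((-.048,.02,.025),(-.048,-.02,.025))])],[.64,-.12,.05],[.01,.01,.03]))
# colour bands
from bands import bands
print(bands(T),bands(S))
```

```text
[ 0.395 -0.305  0.022] call [0.007, -0.001, 0.78] [-0.0, -0.001, -0.006] rows 2.8
[ 0.338   0.2433  0.2216  2.0895 -0.0735  0.8157 -0.6101]
red (array([ 0.4855, -0.4124, -0.747 ]), np.float64(-0.40419483184814453))
red (array([ 0.3989, -0.3959,  0.1191]), np.float64(-0.5848171710968018))
red (array([ 0.4357, -0.4124,  2.0164]), np.float64(-0.7898678779602051))
blue (array([ 0.6604, -0.136 ,  0.1059]), np.float64(-0.5628392696380615))
{'blue': [(np.int32(117), [353.7, 198.2])], 'green': [], 'red': [(np.int32(182), [280.8, 261.2])]} {'blue': [(np.int32(199), [331.3, 196.1])], 'green': [(np.int32(277), [422.5, 198.2])], 'red': [(np.int32(108), [448.4, 178.8])]}
```

{"name": "carry_out", "arguments": {"motion": [[[0.007,0,0.25],[0,0,0]],[[0.007,0,0.5],[0,0,0]],[[0.007,0,0.68],[0,0,0]],[[0.007,0,0.75],[0,0,0]],[[0.007,0,0.78],[0,0,0]],[[0.007,0,0.78],[0,0,0]]]}}

```text
time_s: 30.87
ee_pos: [0.3963, -0.3041, 0.0229]
ee_rot: [-0.0, 0.984, 0.179, 0.0]
force: [-0.3, 0.0, 0.7]
gripper_width: 0.0612
gripper_force: 0.0
```

{"name": "carry_out", "arguments": {"motion": [[[0,0,0],[0,0,0]],[[0,0,0],[0,0,0]],[[0,0,0],[0,0,0]],[[0,0,0],[0,0,0]],[[0,0,0],[0,0,0]],[[0,0,0],[0,0,0]],[[0,0,0],[0,0,0]]], "grip": 0, "squeeze": 40}}

```text
time_s: 31.45
ee_pos: [0.3967, -0.305, 0.0243]
ee_rot: [0.001, 0.984, 0.179, 0.002]
force: [-0.6, 0.7, 11.4]
gripper_width: 0.0396
gripper_force: 40.0
```

{"name": "carry_out", "arguments": {"motion": [[[0,0,-0.2],[0,0,0]],[[0,0,-0.45],[0,0,0]],[[0,0,-0.7],[0,0,0]],[[0,0,-0.8],[0,0,0]],[[0,0,-0.8],[0,0,0]],[[0,0,-0.8],[0,0,0]]]}}

```text
time_s: 31.95
ee_pos: [0.3962, -0.3047, 0.1441]
ee_rot: [0.001, 0.984, 0.179, 0.002]
force: [-0.4, -0.1, -1.8]
gripper_width: 0.0398
gripper_force: 40.0
```

Run:
```python
from fit import *
s=[.6015,.022,.0525]
g=lambda xc,z:S2W(s,(xc-.036,-.0755,z))[0]
plan([(g(-.03,.14),yawR(s[2])),(g(-.03,.0395),None)])
from bands import bands
print(bands(snap('top')),bands(snap('side')))
```

```text
[ 0.54  -0.057  0.14 ] call [0.738, -0.605, 0.015] [0.002, -0.003, 0.293] rows 3.4
[ 0.54  -0.057  0.14 ] call [0.637, -0.711, 0.014] [0.002, -0.003, 0.293] rows 3.4
[ 0.54  -0.057  0.04 ] call [0.0, 0.0, 0.67] [0.0, 0.0, 0.0] rows 2.4
{'blue': [(np.int32(119), [353.6, 197.8])], 'green': [], 'red': [(np.int32(185), [280.9, 261.3])]} {'blue': [(np.int32(201), [331.3, 196.1])], 'green': [(np.int32(199), [424.3, 162.5])], 'red': [(np.int32(112), [448.7, 179.0])]}
```

{"name": "carry_out", "arguments": {"motion": [[[0.738,-0.605,0.015],[0,0,0.293]],[[0.738,-0.605,0.015],[0,0,0.293]],[[0.738,-0.605,0.015],[0,0,0.293]],[[0.738,-0.605,0.015],[0,0,0.293]]]}}

```text
time_s: 32.38
ee_pos: [0.4683, -0.1768, 0.1396]
ee_rot: [-0.0, 0.995, 0.104, -0.0]
force: [0.5, 0.5, -1.2]
gripper_width: 0.0396
gripper_force: 40.0
```

{"name": "carry_out", "arguments": {"motion": [[[0.637,-0.711,0.014],[0,0,0.293]],[[0.637,-0.711,0.014],[0,0,0.293]],[[0.637,-0.711,0.014],[0,0,0.293]],[[0.637,-0.711,0.014],[0,0,0.293]],[[0.637,-0.711,0.014],[0,0,0.293]],[[0.637,-0.711,0.014],[0,0,0.293]],[[0.637,-0.711,0.014],[0,0,0.293]]]}}

```text
time_s: 32.97
ee_pos: [0.5382, -0.0574, 0.1377]
ee_rot: [0.0, 1.0, 0.026, -0.0]
force: [-0.3, -1.1, -2.0]
gripper_width: 0.0394
gripper_force: 40.0
```

Run:
```python
from fit import *
from bands import bands
s=[.6015,.022,.0525]
g=lambda xc,z:S2W(s,(xc-.036,-.0755,z))[0]
print(pose()[0])
plan([(g(-.03,.0395),yawR(s[2]))])
T=snap('top');S=snap('side');print(bands(T),bands(S))
for it in([(T,PK)],[(S,PK)],[(T,PK),(S,PK)]): print('red',align(it,[.41,-.44,.1],[.02,.02,.3]))
print(unproj(T,bands(T)['red'][-1][1],.025),unproj(S,bands(S)['red'][-1][1],.018))
overlay(T,[],'r1',(385,190,475,290),5)
```

```text
[ 0.5382 -0.0574  0.1377]
[ 0.54  -0.057  0.04 ] call [0.01, -0.003, 0.655] [0.001, 0.002, -0.001] rows 2.4
{'blue': [], 'green': [], 'red': [(np.int32(185), [280.9, 261.3]), (np.int32(218), [454.6, 265.8])]} {'blue': [(np.int32(164), [545.0, 129.1]), (np.int32(182), [331.0, 196.5])], 'green': [(np.int32(150), [328.4, 181.3])], 'red': [(np.int32(224), [446.5, 180.9])]}
red (array([ 0.4143, -0.4399,  0.1197]), np.float64(-0.5767369866371155))
red (array([ 0.3997, -0.3996,  0.1792]), np.float64(-0.7450646162033081))
red (array([ 0.4115, -0.4367,  0.267 ]), np.float64(-1.2640633583068848))
[ 0.4012 -0.4393  0.025 ] [ 0.3981 -0.4309  0.018 ]
```

{"name": "carry_out", "arguments": {"motion": [[[0.01,-0.003,0.15],[0,0,0]],[[0.01,-0.003,0.35],[0,0,0]],[[0.01,-0.003,0.52],[0,0,0]],[[0.01,-0.003,0.62],[0,0,0]],[[0.01,-0.003,0.655],[0,0,0]],[[0.01,-0.003,0.655],[0,0,0]],[[0.01,-0.003,0.655],[0,0,0]]]}}

```text
time_s: 33.65
ee_pos: [0.5409, -0.057, 0.0413]
ee_rot: [0.0, 1.0, 0.026, 0.001]
force: [-0.3, 0.4, -0.6]
gripper_width: 0.0395
gripper_force: 40.0
```

{"name": "carry_out", "arguments": {"motion": [[[0.04,0,0],[0,0,0]],[[0.08,0,0],[0,0,0]],[[0.12,0,0],[0,0,0]],[[0.14,0,0],[0,0,0]],[[0.14,0,0],[0,0,0]]]}}

```text
time_s: 34.07
ee_pos: [0.563, -0.055, 0.0411]
ee_rot: [0.0, 1.0, 0.026, 0.001]
force: [0.2, -1.1, -2.7]
gripper_width: 0.0396
gripper_force: 40.0
```

{"name": "carry_out", "arguments": {"motion": [[[0.05,0,0],[0,0,0]],[[0.1,0,0],[0,0,0]],[[0.15,0,0],[0,0,0]],[[0.2,0,0.004],[0,0,0]],[[0.22,0,0.008],[0,0,0]],[[0.22,0,0.008],[0,0,0]]]}}

```text
time_s: 34.57
ee_pos: [0.5956, -0.0534, 0.0394]
ee_rot: [0.0, 1.0, 0.026, 0.001]
force: [-0.3, -1.1, -0.9]
gripper_width: 0.0397
gripper_force: 40.0
```

View pics/r1.png

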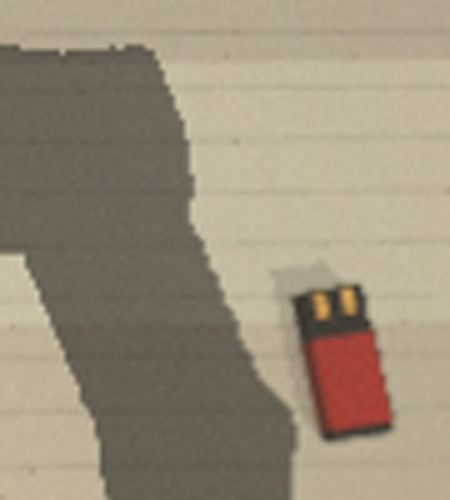

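{"name": "carry_out", "arguments": {"motion": [[[0.015,0,0],[0,0,0]],[[0.03,0,0],[0,0,0]],[[0.045,0,0],[0,0,0]],[[0.045,0,0],[0,0,0]]]}}

```text
time_s: 34.9
ee_pos: [0.6019, -0.0531, 0.0398]
ee_rot: [0.0, 1.0, 0.026, 0.001]
force: [-0.3, -1.2, -1.7]
gripper_width: 0.0397
gripper_force: 40.0
```

{"name": "carry_out", "arguments": {"motion": [[[0.01,0,0],[0,0,0]],[[0.02,0,0],[0,0,0]],[[0.02,0,0],[0,0,0]]]}}

```text
time_s: 35.15
ee_pos: [0.6048, -0.053, 0.0397]
ee_rot: [0.0, 1.0, 0.026, 0.001]
force: [-0.0, -1.3, -1.6]
gripper_width: 0.0397
gripper_force: 40.0
```

{"name": "carry_out", "arguments": {"motion": [[[0.01,0,0],[0,0,0]],[[0.02,0,0],[0,0,0]],[[0.02,0,0],[0,0,0]]]}}

```text
time_s: 35.4
ee_pos: [0.6059, -0.0528, 0.0392]
ee_rot: [0.0, 1.0, 0.026, -0.001]
force: [-8.1, -1.8, 2.3]
gripper_width: 0.0397
gripper_force: 40.0
```

{"name": "carry_out", "arguments": {"motion": [[[0.01,0,0],[0,0,0]],[[0.018,0,0],[0,0,0]],[[0.018,0,0],[0,0,0]]]}}

```text
time_s: 35.65
ee_pos: [0.6066, -0.0527, 0.0386]
ee_rot: [-0.0, 1.0, 0.026, -0.003]
force: [-17.7, -0.1, 6.3]
gripper_width: 0.0395
gripper_force: 40.0
```

{"name": "carry_out", "arguments": {"motion": [[[0,0,0],[0,0,0]],[[0,0,0],[0,0,0]],[[0,0,0],[0,0,0]],[[0,0,0],[0,0,0]]], "grip": 0.53}}

```text
time_s: 35.98
ee_pos: [0.6107, -0.0525, 0.0399]
ee_rot: [0.0, 1.0, 0.026, 0.001]
force: [0.6, 0.8, -0.1]
gripper_width: 0.0495
gripper_force: 0.0
```

{"name": "carry_out", "arguments": {"motion": [[[0,0,-0.2],[0,0,0]],[[0,0,-0.45],[0,0,0]],[[0,0,-0.7],[0,0,0]],[[0,0,-0.7],[0,0,0]],[[0,0,-0.7],[0,0,0]]]}}

```text
time_s: 36.4
ee_pos: [0.6116, -0.0525, 0.1473]
ee_rot: [0.0, 1.0, 0.026, 0.003]
force: [-0.3, 0.0, 0.2]
gripper_width: 0.0498
gripper_force: 0.0
```

Run:
```python
from fit import *
from bands import bands
T=snap('top');S=snap('side');print(bands(T),bands(S))
c=[unproj(T,(385+x/5,190+y/5),.025)[:2] for x,y in((295,297),(360,285),(390,425),(325,438))]
c=np.array(c);print(c,c.mean(0)); d=(c[0]+c[1]-c[2]-c[3])/2;print(np.linalg.norm(d),np.arctan2(d[1],d[0]),np.linalg.norm(c[0]-c[1]))
n=unproj(T,(385+336/5,190+303/5),.025);b=unproj(T,bands(T)['red'][-1][1],.025);print(n,b,np.arctan2((n-b)[1],(n-b)[0]))
for n in('pack1','pack1_nose'): print([(np.round(x['uv'],1),round(x['score'],2)) for x in env.boxes_of('top',n)])
b=S2W([.412,-.438,.17],(-.036,0,.0225))[0];print(b)
plan([((b[0],b[1],.15),yawR(.17)),(b,None)])
```

```text
{'blue': [], 'green': [], 'red': [(np.int32(192), [281.0, 261.5]), (np.int32(223), [454.6, 265.8])]} {'blue': [(np.int32(83), [636.0, 5.2]), (np.int32(183), [331.3, 196.0])], 'green': [(np.int32(203), [316.8, 206.8])], 'red': [(np.int32(227), [446.6, 180.8])]}
[[ 0.454  -0.409 ]
 [ 0.4613 -0.4518]
 [ 0.3718 -0.464 ]
 [ 0.3642 -0.4217]] [ 0.4128 -0.4366]
0.09048497816985974 0.13854599724339514 0.04342279014922034
[ 0.4498 -0.4353  0.025 ] [ 0.4012 -0.4393  0.025 ] 0.0825335086527806
[(array([452.5, 261.8]), 0.81), (array([411.8, 175.5]), 0.75), (array([278.1, 202.3]), 0.51), (array([208.4, 261.2]), 0.25)]
[(array([414.8, 172.8]), 0.65)]
[ 0.3765 -0.4441  0.0225]
[ 0.377 -0.444  0.15 ] call [-0.563, 0.842, -0.014] [0.0, 0.0, -0.075] rows 3.6
[ 0.377 -0.444  0.15 ] call [-0.595, 0.819, -0.014] [0.0, 0.0, -0.075] rows 3.6
[ 0.377 -0.444  0.15 ] call [-0.627, 0.795, -0.014] [0.0, 0.0, -0.075] rows 3.6
[ 0.377 -0.444  0.022] call [0.0, 0.0, 0.85] [0.0, 0.0, 0.0] rows 3.1
```

{"name": "carry_out", "arguments": {"motion": [[[-0.563,0.842,-0.014],[0,0,-0.07]],[[-0.563,0.842,-0.014],[0,0,-0.07]],[[-0.563,0.842,-0.014],[0,0,-0.07]],[[-0.563,0.842,-0.014],[0,0,-0.07]]], "grip": 0.65}}

```text
time_s: 36.93
ee_pos: [0.5294, -0.1864, 0.1457]
ee_rot: [0.0, 0.999, 0.043, -0.0]
force: [0.9, -0.5, 0.1]
gripper_width: 0.0613
gripper_force: 0.0
```

{"name": "carry_out", "arguments": {"motion": [[[-0.595,0.819,-0.014],[0,0,-0.07]],[[-0.595,0.819,-0.014],[0,0,-0.07]],[[-0.595,0.819,-0.014],[0,0,-0.07]],[[-0.595,0.819,-0.014],[0,0,-0.07]]]}}

```text
time_s: 37.27
ee_pos: [0.4512, -0.3166, 0.1479]
ee_rot: [0.0, 0.998, 0.061, -0.0]
force: [-0.1, -0.5, -0.1]
gripper_width: 0.0613
gripper_force: 0.0
```

{"name": "carry_out", "arguments": {"motion": [[[-0.627,0.795,-0.014],[0,0,-0.05]],[[-0.627,0.795,-0.014],[0,0,-0.05]],[[-0.627,0.795,-0.014],[0,0,-0.05]],[[-0.627,0.795,-0.014],[0,0,-0.05]],[[-0.627,0.795,-0.014],[0,0,-0.05]],[[-0.627,0.795,-0.014],[0,0,-0.05]],[[-0.627,0.795,-0.014],[0,0,-0.05]]]}}

```text
time_s: 37.85
ee_pos: [0.3761, -0.4427, 0.1498]
ee_rot: [-0.0, 0.997, 0.076, 0.0]
force: [0.0, 0.7, -0.9]
gripper_width: 0.061
gripper_force: 0.0
```

Run:
```python
from fit import *
from bands import bands
plan([((.3764,-.442,.0225),yawR(.14))]);print(env.get_state()['joints'])
T=snap('top');S=snap('side');print(bands(T),bands(S))
s=[.6015,.022,.0525]
# expected band positions if home: band centre offset in pack frame from red measurement
off=(np.array([.4012,-.4393])-[.412,-.437])@np.array([np.cos(.14),np.sin(.14)]);print('band off',off)
for y in(-.1455,-.0755):
    P=S2W(s,(.034+off,y,.014+.025))[0]; print(proj(T,P),proj(S,P))
# tail corners fit, side and top
TL=[((-.048,-.02,.025),(-.048,.02,.025)),((-.048,.02,.025),(-.02,.02,.025)),((-.048,-.02,.025),(-.02,-.02,.025))]
```

```text
[ 0.376 -0.442  0.022] call [0.002, -0.004, 0.849] [-0.002, -0.001, 0.023] rows 3.1
[ 0.5366  0.3611  0.2731  1.9048 -0.1242  0.8921 -0.5475]
{'blue': [(np.int32(136), [353.4, 198.2])], 'green': [(np.int32(132), [332.2, 199.5])], 'red': [(np.int32(180), [280.9, 261.2])]} {'blue': [(np.int32(114), [454.3, 133.9]), (np.int32(197), [331.4, 196.1])], 'green': [(np.int32(210), [316.9, 206.6])], 'red': [(np.int32(223), [446.5, 180.8])]}
band off -0.011015281922778205
[[353.9884 195.3828]] [[329.4187 192.2811]]
[[332.6362 196.6585]] [[315.3506 202.8335]]
```

{"name": "carry_out", "arguments": {"motion": [[[0.002,-0.004,0.25],[0,0,0.02]],[[0.002,-0.004,0.5],[0,0,0.02]],[[0.002,-0.004,0.7],[0,0,0.02]],[[0.002,-0.004,0.81],[0,0,0.02]],[[0.002,-0.004,0.848],[0,0,0.02]],[[0.002,-0.004,0.848],[0,0,0.02]]]}}

```text
time_s: 38.45
ee_pos: [0.3765, -0.4416, 0.0223]
ee_rot: [-0.001, 0.997, 0.071, 0.0]
force: [0.5, 0.1, -0.2]
gripper_width: 0.0614
gripper_force: 0.0
```

{"name": "carry_out", "arguments": {"motion": [[[0,0,0],[0,0,0]],[[0,0,0],[0,0,0]],[[0,0,0],[0,0,0]],[[0,0,0],[0,0,0]],[[0,0,0],[0,0,0]],[[0,0,0],[0,0,0]],[[0,0,0],[0,0,0]]], "grip": 0, "squeeze": 40}}

```text
time_s: 39.03
ee_pos: [0.3771, -0.4435, 0.0248]
ee_rot: [0.001, 0.997, 0.071, 0.002]
force: [-0.8, 0.7, 8.9]
gripper_width: 0.0398
gripper_force: 39.9
```

{"name": "carry_out", "arguments": {"motion": [[[0,0,-0.2],[0,0,0]],[[0,0,-0.45],[0,0,0]],[[0,0,-0.7],[0,0,0]],[[0,0,-0.8],[0,0,0]],[[0,0,-0.8],[0,0,0]],[[0,0,-0.8],[0,0,0]]]}}

```text
time_s: 39.53
ee_pos: [0.3766, -0.4431, 0.1445]
ee_rot: [0.001, 0.997, 0.071, 0.002]
force: [0.4, 0.4, -2.3]
gripper_width: 0.04
gripper_force: 39.9
```

Run:
```python
from fit import *
s=[.6015,.022,.0525]
g=lambda xc,z:S2W(s,(xc-.036,-.0055,z))[0]
plan([(g(-.03,.14),yawR(s[2])),(g(-.03,.0395),None)])
from bands import bands
print(bands(snap('side'))['red'])
```

```text
[0.536 0.013 0.14 ] call [0.493, -0.953, 0.01] [0.001, -0.002, 0.057] rows 3.9
[0.536 0.013 0.14 ] call [0.465, -0.968, 0.01] [0.001, -0.002, 0.057] rows 3.9
[0.536 0.013 0.14 ] call [0.436, -0.981, 0.01] [0.001, -0.002, 0.057] rows 3.9
[0.536 0.013 0.04 ] call [0.0, 0.0, 0.67] [0.0, 0.0, 0.0] rows 2.4
[(np.int32(105), [447.2, 145.3])]
```

{"name": "carry_out", "arguments": {"motion": [[[0.493,-0.953,0.01],[0,0,0.057]],[[0.493,-0.953,0.01],[0,0,0.057]],[[0.493,-0.953,0.01],[0,0,0.057]],[[0.493,-0.953,0.01],[0,0,0.057]],[[0.493,-0.953,0.01],[0,0,0.057]]]}}

```text
time_s: 40.0
ee_pos: [0.431, -0.2838, 0.1404]
ee_rot: [-0.002, 0.998, 0.059, -0.0]
force: [2.0, 0.1, -1.2]
gripper_width: 0.0397
gripper_force: 39.9
```

{"name": "carry_out", "arguments": {"motion": [[[0.465,-0.968,0.01],[0,0,0.057]],[[0.465,-0.968,0.01],[0,0,0.057]],[[0.465,-0.968,0.01],[0,0,0.057]],[[0.465,-0.968,0.01],[0,0,0.057]],[[0.465,-0.968,0.01],[0,0,0.057]]]}}

```text
time_s: 40.42
ee_pos: [0.4838, -0.1318, 0.1392]
ee_rot: [-0.001, 0.999, 0.045, 0.0]
force: [0.3, 0.9, -1.1]
gripper_width: 0.04
gripper_force: 39.9
```

{"name": "carry_out", "arguments": {"motion": [[[0.436,-0.981,0.01],[0,0,0.057]],[[0.436,-0.981,0.01],[0,0,0.057]],[[0.436,-0.981,0.01],[0,0,0.057]],[[0.436,-0.981,0.01],[0,0,0.057]],[[0.436,-0.981,0.01],[0,0,0.057]],[[0.436,-0.981,0.01],[0,0,0.057]],[[0.436,-0.981,0.01],[0,0,0.057]]]}}

```text
time_s: 41.0
ee_pos: [0.5347, 0.0126, 0.1379]
ee_rot: [0.0, 1.0, 0.026, -0.0]
force: [-0.9, -0.7, -1.9]
gripper_width: 0.0395
gripper_force: 39.9
```

Run:
```python
from fit import *
s=[.6015,.022,.0525]
g=lambda xc,z:S2W(s,(xc-.036,-.0055,z))[0]
plan([(g(-.03,.0395),yawR(s[2]))])
```

```text
[0.536 0.013 0.04 ] call [0.008, -0.003, 0.656] [0.002, 0.002, -0.001] rows 2.4
```

{"name": "carry_out", "arguments": {"motion": [[[0.008,-0.003,0.15],[0,0,0]],[[0.008,-0.003,0.35],[0,0,0]],[[0.008,-0.003,0.52],[0,0,0]],[[0.008,-0.003,0.62],[0,0,0]],[[0.008,-0.003,0.654],[0,0,0]],[[0.008,-0.003,0.654],[0,0,0]],[[0.008,-0.003,0.654],[0,0,0]]]}}

```text
time_s: 41.58
ee_pos: [0.5367, 0.0123, 0.0411]
ee_rot: [0.0, 1.0, 0.025, 0.001]
force: [1.3, 0.2, -1.9]
gripper_width: 0.0398
gripper_force: 40.0
```

{"name": "carry_out", "arguments": {"motion": [[[0.04,0,0],[0,0,0]],[[0.08,0,0],[0,0,0]],[[0.12,0,0],[0,0,0]],[[0.14,0,0],[0,0,0]],[[0.14,0,0],[0,0,0]]]}}

```text
time_s: 42.0
ee_pos: [0.559, 0.0148, 0.0413]
ee_rot: [0.0, 1.0, 0.026, 0.001]
force: [-0.5, 0.4, -1.6]
gripper_width: 0.0398
gripper_force: 40.0
```

{"name": "carry_out", "arguments": {"motion": [[[0.05,0,0],[0,0,0]],[[0.1,0,0],[0,0,0]],[[0.15,0,0],[0,0,0]],[[0.2,0,0.004],[0,0,0]],[[0.22,0,0.008],[0,0,0]],[[0.22,0,0.008],[0,0,0]]]}}

```text
time_s: 42.5
ee_pos: [0.5917, 0.0164, 0.0397]
ee_rot: [0.0, 1.0, 0.026, 0.001]
force: [0.1, 0.4, -1.5]
gripper_width: 0.04
gripper_force: 40.0
```

{"name": "carry_out", "arguments": {"motion": [[[0.015,0,0],[0,0,0]],[[0.03,0,0],[0,0,0]],[[0.04,0,0],[0,0,0]],[[0.04,0,0],[0,0,0]]]}}

```text
time_s: 42.83
ee_pos: [0.5971, 0.0167, 0.0401]
ee_rot: [0.0, 1.0, 0.026, 0.001]
force: [-0.4, 0.2, -2.1]
gripper_width: 0.0395
gripper_force: 40.0
```

Expected contact near x 0.600.

{"name": "carry_out", "arguments": {"motion": [[[0.01,0,0],[0,0,0]],[[0.02,0,0],[0,0,0]],[[0.02,0,0],[0,0,0]]]}}

```text
time_s: 43.08
ee_pos: [0.6001, 0.0169, 0.04]
ee_rot: [0.0, 1.0, 0.026, 0.001]
force: [-0.4, -0.2, -1.4]
gripper_width: 0.0399
gripper_force: 40.0
```

{"name": "carry_out", "arguments": {"motion": [[[0.01,0,0],[0,0,0]],[[0.02,0,0],[0,0,0]],[[0.02,0,0],[0,0,0]]]}}

```text
time_s: 43.33
ee_pos: [0.6014, 0.0169, 0.0395]
ee_rot: [0.0, 1.0, 0.026, -0.001]
force: [-7.2, -0.5, -0.0]
gripper_width: 0.0395
gripper_force: 40.0
```

{"name": "carry_out", "arguments": {"motion": [[[0.01,0,0],[0,0,0]],[[0.015,0,0],[0,0,0]],[[0.015,0,0],[0,0,0]]]}}

```text
time_s: 43.58
ee_pos: [0.6017, 0.0168, 0.039]
ee_rot: [0.0, 1.0, 0.026, -0.003]
force: [-18.1, -0.3, 5.5]
gripper_width: 0.0397
gripper_force: 40.0
```

{"name": "carry_out", "arguments": {"motion": [[[0,0,0],[0,0,0]],[[0,0,0],[0,0,0]],[[0,0,0],[0,0,0]],[[0,0,0],[0,0,0]]], "grip": 0.53}}

```text
time_s: 43.92
ee_pos: [0.6056, 0.0172, 0.0402]
ee_rot: [0.0, 1.0, 0.026, 0.001]
force: [-0.1, 0.1, -0.3]
gripper_width: 0.0501
gripper_force: 0.0
```

{"name": "carry_out", "arguments": {"motion": [[[0,0,-0.2],[0,0,0]],[[0,0,-0.45],[0,0,0]],[[0,0,-0.5],[0,0,0]],[[0,0,-0.5],[0,0,0]]]}}

```text
time_s: 44.25
ee_pos: [0.607, 0.0173, 0.1182]
ee_rot: [-0.0, 1.0, 0.026, 0.004]
force: [1.0, -0.6, -0.1]
gripper_width: 0.0496
gripper_force: 0.0
```

{"name": "carry_out", "arguments": {"motion": [[[-0.25,0,0],[0,0,0]],[[-0.4,0,0],[0,0,0]],[[-0.4,0,0],[0,0,0]],[[-0.4,0,0],[0,0,0]]], "grip": 0, "squeeze": 20}}

```text
time_s: 44.58
ee_pos: [0.5441, 0.014, 0.1145]
ee_rot: [0.0, 1.0, 0.026, 0.001]
force: [0.4, 0.6, -0.6]
gripper_width: 0.0265
gripper_force: 0.0
```

Run:
```python
from fit import *
s=[.6015,.022,.0525]
g=lambda x,y,z:S2W(s,(x,y,z))[0]
R0=yawR(s[2])
plan([(g(-.055,-.0055,.042),R0),(g(-.03,-.0055,.042),None),(g(-.055,-.0055,.042),R0),(g(-.055,-.0755,.042),R0),(g(-.055,-.1455,.042),R0)])
from bands import bands
print(bands(snap('side')))
```

```text
[0.547 0.014 0.042] call [0.017, 0.003, 0.483] [0.001, -0.002, -0.001] rows 1.7
[0.572 0.015 0.042] call [0.167, -0.0, 0.0] [0.0, 0.0, 0.0] rows 0.6
[0.547 0.014 0.042] call [-0.167, 0.0, 0.0] [0.0, 0.0, 0.0] rows 0.6
[ 0.551 -0.056  0.042] call [0.0, 0.467, 0.0] [0.0, 0.0, 0.0] rows 1.7
[ 0.554 -0.126  0.042] call [-0.0, 0.467, 0.0] [0.0, 0.0, 0.0] rows 1.7
{'blue': [], 'green': [(np.int32(116), [314.3, 208.5])], 'red': [(np.int32(217), [301.6, 218.1])]}
```

{"name": "carry_out", "arguments": {"motion": [[[0.01,0,0.2],[0,0,0]],[[0.01,0,0.4],[0,0,0]],[[0.01,0,0.48],[0,0,0]],[[0.01,0,0.48],[0,0,0]],[[0.01,0,0.48],[0,0,0]]]}}

```text
time_s: 45.05
ee_pos: [0.5468, 0.014, 0.0427]
ee_rot: [0.0, 1.0, 0.026, 0.0]
force: [0.1, 0.2, 0.3]
gripper_width: 0.0002
gripper_force: 0.0
```

{"name": "carry_out", "arguments": {"motion": [[[0.08,0,0],[0,0,0]],[[0.15,0,0],[0,0,0]],[[0.18,0,0],[0,0,0]],[[0.18,0,0],[0,0,0]]]}}

```text
time_s: 45.38
ee_pos: [0.5754, 0.0157, 0.0439]
ee_rot: [0.0, 1.0, 0.026, 0.002]
force: [-0.9, 0.1, -0.4]
gripper_width: 0.0005
gripper_force: 0.0
```

{"name": "carry_out", "arguments": {"motion": [[[0.02,0,0],[0,0,0]],[[0.04,0,0],[0,0,0]],[[0.04,0,0],[0,0,0]]]}}

```text
time_s: 45.63
ee_pos: [0.58, 0.0158, 0.0432]
ee_rot: [0.0, 1.0, 0.026, 0.001]
force: [-0.3, -0.5, -0.3]
gripper_width: 0.0007
gripper_force: 0.0
```

{"name": "carry_out", "arguments": {"motion": [[[0.01,0,0],[0,0,0]],[[0.02,0,0],[0,0,0]],[[0.02,0,0],[0,0,0]]]}}

```text
time_s: 45.88
ee_pos: [0.5806, 0.0158, 0.0425]
ee_rot: [0.0, 1.0, 0.026, -0.001]
force: [-10.0, 0.3, 7.6]
gripper_width: 0.0006
gripper_force: 5.0
```

{"name": "carry_out", "arguments": {"motion": [[[-0.15,0,0],[0,0,0]],[[-0.24,0,0],[0,0,0]],[[-0.24,0.2,0],[0,0,0]],[[-0.24,0.4,0],[0,0,0]],[[-0.24,0.467,0],[0,0,0]],[[-0.24,0.467,0],[0,0,0]],[[-0.24,0.467,0],[0,0,0]]]}}

```text
time_s: 46.47
ee_pos: [0.5503, -0.056, 0.0429]
ee_rot: [0.0, 1.0, 0.025, 0.001]
force: [0.4, 0.7, 0.2]
gripper_width: 0.0005
gripper_force: 0.0
```

{"name": "carry_out", "arguments": {"motion": [[[0.08,0,0],[0,0,0]],[[0.15,0,0],[0,0,0]],[[0.2,0,0],[0,0,0]],[[0.2,0,0],[0,0,0]]]}}

```text
time_s: 46.8
ee_pos: [0.582, -0.053, 0.043]
ee_rot: [-0.0, 1.0, 0.027, 0.001]
force: [-0.0, -0.7, 0.3]
gripper_width: 0.0005
gripper_force: 0.0
```

{"name": "carry_out", "arguments": {"motion": [[[0.01,0,0],[0,0,0]],[[0.02,0,0],[0,0,0]],[[0.02,0,0],[0,0,0]]]}}

```text
time_s: 47.05
ee_pos: [0.5831, -0.054, 0.0429]
ee_rot: [0.0, 1.0, 0.026, 0.001]
force: [0.3, 0.1, 0.4]
gripper_width: 0.0006
gripper_force: 0.0
```

{"name": "carry_out", "arguments": {"motion": [[[0.01,0,0],[0,0,0]],[[0.02,0,0],[0,0,0]],[[0.02,0,0],[0,0,0]]]}}

```text
time_s: 47.3
ee_pos: [0.5835, -0.0541, 0.0425]
ee_rot: [0.0, 1.0, 0.026, -0.002]
force: [-13.2, 0.2, 8.6]
gripper_width: 0.0005
gripper_force: 6.6
```

{"name": "carry_out", "arguments": {"motion": [[[-0.15,0,0],[0,0,0]],[[-0.24,0,0],[0,0,0]],[[-0.24,0.2,0],[0,0,0]],[[-0.24,0.4,0],[0,0,0]],[[-0.24,0.467,0],[0,0,0]],[[-0.24,0.467,0],[0,0,0]],[[-0.24,0.467,0],[0,0,0]]]}}

```text
time_s: 47.88
ee_pos: [0.5538, -0.1259, 0.0429]
ee_rot: [0.0, 1.0, 0.025, 0.001]
force: [0.1, 0.8, 0.4]
gripper_width: 0.0004
gripper_force: 0.0
```

{"name": "carry_out", "arguments": {"motion": [[[0.08,0,0],[0,0,0]],[[0.15,0,0],[0,0,0]],[[0.2,0,0],[0,0,0]],[[0.2,0,0],[0,0,0]]]}}

```text
time_s: 48.22
ee_pos: [0.5854, -0.1229, 0.0429]
ee_rot: [0.0, 1.0, 0.027, 0.001]
force: [-0.2, 0.8, -0.5]
gripper_width: 0.0008
gripper_force: 0.0
```

{"name": "carry_out", "arguments": {"motion": [[[0.01,0,0],[0,0,0]],[[0.02,0,0],[0,0,0]],[[0.02,0,0],[0,0,0]]]}}

```text
time_s: 48.47
ee_pos: [0.5863, -0.1239, 0.0428]
ee_rot: [0.0, 1.0, 0.026, 0.0]
force: [-1.8, 0.1, -0.5]
gripper_width: 0.0006
gripper_force: 1.1
```

{"name": "carry_out", "arguments": {"motion": [[[0.01,0,0],[0,0,0]],[[0.02,0,0],[0,0,0]],[[0.02,0,0],[0,0,0]]]}}

```text
time_s: 48.72
ee_pos: [0.5865, -0.124, 0.0424]
ee_rot: [-0.0, 1.0, 0.026, -0.002]
force: [-18.1, 1.1, 11.9]
gripper_width: 0.0003
gripper_force: 8.8
```

Run:
```python
from fit import *
s=[.6015,.022,.0525]; R0=yawR(s[2])
g=lambda x,y,z:S2W(s,(x,y,z))[0]
plan([(g(-.035,-.1455,.045),R0),(g(-.035,-.12,.27),None),(g(.118,-.044,.27),None),(g(.118,-.044,.2),None)])
r=.125; q=np.array([.118,.2]); out=[]
for th in np.r_[np.linspace(1.75,.9,13),np.linspace(.85,.0,14)]:
    d=np.array([-np.cos(th),np.sin(th)]);n=np.array([np.sin(th),np.cos(th)])
    C=np.array([.052,.0725])+r*d+.0125*n+[0,.009]
    print(round(th,2),C.round(4),((C-q)/.15*[1,-1]).round(3))
T=snap('top');S=snap('side');print(env.boxes_of('side','cover_edge'))
```

```text
[ 0.574 -0.125  0.045] call [-0.083, 0.003, -0.017] [-0.001, 0.009, -0.002] rows 0.3
[ 0.573 -0.1    0.27 ] call [0.0, -0.085, -0.75] [0.0, 0.0, 0.0] rows 2.7
[ 0.573 -0.1    0.27 ] call [-0.0, -0.085, -0.75] [0.0, 0.0, 0.0] rows 2.7
[ 0.722 -0.016  0.27 ] call [0.51, -0.253, 0.0] [0.0, 0.0, 0.0] rows 2.0
[ 0.722 -0.016  0.27 ] call [0.51, -0.253, 0.0] [0.0, 0.0, 0.0] rows 2.0
[ 0.722 -0.016  0.2  ] call [0.0, 0.0, 0.467] [0.0, 0.0, 0.0] rows 1.7
1.75 [0.0866 0.2023] [-0.209 -0.015]
1.68 [0.0779 0.2044] [-0.267 -0.029]
1.61 [0.0692 0.2059] [-0.325 -0.04 ]
1.54 [0.0603 0.2068] [-0.384 -0.046]
1.47 [0.0514 0.2071] [-0.444 -0.047]
1.4 [0.0426 0.2068] [-0.503 -0.045]
1.32 [0.0337 0.2058] [-0.562 -0.039]
1.25 [0.025  0.2042] [-0.62  -0.028]
1.18 [0.0163 0.202 ] [-0.678 -0.013]
1.11 [0.0079 0.1991] [-0.734  0.006]
1.04 [-0.0003  0.1957] [-0.789  0.029]
0.97 [-0.0083  0.1917] [-0.842  0.055]
0.9 [-0.0159  0.1872] [-0.893  0.085]
0.85 [-0.0211  0.1837] [-0.927  0.109]
0.78 [-0.0276  0.1787] [-0.971  0.142]
0.72 [-0.0338  0.1733] [-1.012  0.178]
0.65 [-0.0396  0.1675] [-1.051  0.217]
0.59 [-0.045   0.1613] [-1.087  0.258]
0.52 [-0.05    0.1548] [-1.12   0.302]
0.46 [-0.0546  0.1479] [-1.151  0.347]
0.39 [-0.0587  0.1408] [-1.178  0.394]
0.33 [-0.0624  0.1335] [-1.202  0.443]
0.26 [-0.0655  0.1259] [-1.223  0.494]
0.2 [-0.0682  0.1181] [-1.241  0.546]
0.13 [-0.0703  0.1102] [-1.255  0.599]
0.07 [-0.0719  0.1021] [-1.266  0.652]
0.0 [-0.073  0.094] [-1.273  0.707]
[{'uv': [287.3, 171.6], 'score': 0.96}, {'uv': [273.2, 336.9], 'score': 0.51}]
```

{"name": "carry_out", "arguments": {"motion": [[[-0.083,0,-0.02],[0,0,0]],[[-0.083,0,-0.02],[0,0,0]]]}}

```text
time_s: 49.03
ee_pos: [0.5759, -0.125, 0.0462]
ee_rot: [0.0, 1.0, 0.026, 0.0]
force: [0.8, -1.1, 0.3]
gripper_width: 0.0004
gripper_force: 0.0
```

{"name": "carry_out", "arguments": {"motion": [[[0,-0.085,-0.75],[0,0,0]],[[0,-0.085,-0.75],[0,0,0]],[[0,-0.085,-0.75],[0,0,0]],[[0,-0.085,-0.75],[0,0,0]]]}}

```text
time_s: 49.37
ee_pos: [0.5801, -0.1116, 0.1649]
ee_rot: [0.0, 1.0, 0.026, 0.005]
force: [0.8, -0.1, 0.1]
gripper_width: 0.0004
gripper_force: 0.0
```

{"name": "carry_out", "arguments": {"motion": [[[0,-0.085,-0.76],[0,0,0]],[[0,-0.085,-0.76],[0,0,0]],[[0,-0.085,-0.76],[0,0,0]],[[0,-0.085,-0.76],[0,0,0]],[[0,-0.085,-0.76],[0,0,0]]]}}

```text
time_s: 49.78
ee_pos: [0.577, -0.0989, 0.2745]
ee_rot: [0.0, 1.0, 0.026, 0.003]
force: [0.2, -0.6, -0.7]
gripper_width: 0.0007
gripper_force: 0.0
```

Run:
```python
from fit import *
s=[.6015,.022,.0525]; R0=yawR(s[2])
g=lambda x,y,z:S2W(s,(x,y,z))[0]
print(pose()[0])
plan([(g(.118,-.044,.27),R0),(g(.118,-.044,.2),None)])
T=snap('top');S=snap('side');print(env.boxes_of('top','cover_edge')[:1],env.boxes_of('side','cover_edge')[:1])
h=[cv2.cvtColor(f['pixels'],cv2.COLOR_RGB2HSV) for f in(T,S)]
for th in(1.6,1.65,1.7,1.75,1.8):
    e=S2W(s,[(.052-.144*np.cos(th),-.044+d,.0725+.144*np.sin(th)) for d in(-.155,0,.155)]); print(th,proj(T,e).round(1).tolist(),proj(S,e).round(1).tolist())
from bands import bands
print(bands(T),bands(S))
```

```text
[ 0.577  -0.0989  0.2745]
[ 0.722 -0.016  0.27 ] call [0.992, -0.504, 0.035] [0.001, -0.011, -0.001] rows 4.0
[ 0.722 -0.016  0.2  ] call [0.0, 0.0, 0.467] [0.0, 0.0, 0.0] rows 1.7
[{'uv': [294.7, 175.4], 'score': 0.57}] [{'uv': [288.0, 171.8], 'score': 0.84}]
1.6 [[377.0, 168.3], [322.8, 171.5], [268.3, 174.7]] [[330.1, 127.3], [295.9, 145.8], [253.4, 168.9]]
1.65 [[376.8, 165.9], [322.6, 169.1], [268.2, 172.3]] [[328.0, 126.9], [293.7, 145.3], [251.2, 168.3]]
1.7 [[376.5, 163.6], [322.4, 166.8], [268.2, 170.0]] [[325.9, 126.7], [291.6, 145.0], [249.0, 167.8]]
1.75 [[376.2, 161.4], [322.3, 164.5], [268.1, 167.7]] [[323.9, 126.5], [289.5, 144.7], [246.8, 167.4]]
1.8 [[375.9, 159.2], [322.1, 162.3], [268.1, 165.5]] [[321.9, 126.5], [287.4, 144.7], [244.7, 167.2]]
{'blue': [], 'green': [], 'red': [(np.int32(146), [310.8, 200.5]), (np.int32(184), [280.8, 261.2])]} {'blue': [(np.int32(195), [331.4, 195.9])], 'green': [(np.int32(205), [317.0, 206.5])], 'red': [(np.int32(214), [301.6, 217.9])]}
```

{"name": "carry_out", "arguments": {"motion": [[[0.992,-0.504,0.02],[0,0,0]],[[0.992,-0.504,0.02],[0,0,0]],[[0.992,-0.504,0.02],[0,0,0]],[[0.992,-0.504,0.02],[0,0,0]],[[0.992,-0.504,0.02],[0,0,0]],[[0.992,-0.504,0.02],[0,0,0]],[[0.992,-0.504,0.02],[0,0,0]]]}}

```text
time_s: 50.57
ee_pos: [0.7199, -0.0164, 0.268]
ee_rot: [0.0, 1.0, 0.026, -0.0]
force: [-0.3, -0.4, -0.7]
gripper_width: 0.0006
gripper_force: 0.0
```

Run:
```python
from fit import *
s=[.6015,.022,.0525]; R0=yawR(s[2])
g=lambda x,y,z:S2W(s,(x,y,z))[0]
print(pose()[0],env.get_state()['force'])
plan([(g(.118,-.044,.2),R0)])
```

```text
[ 0.7199 -0.0164  0.268 ] [-0.2753 -0.421  -0.7085]
[ 0.722 -0.016  0.2  ] call [0.012, -0.004, 0.454] [0.002, 0.002, -0.002] rows 1.6
```

{"name": "carry_out", "arguments": {"motion": [[[0.012,0,0.2],[0,0,0]],[[0.012,0,0.4],[0,0,0]],[[0.012,0,0.454],[0,0,0]],[[0.012,0,0.454],[0,0,0]],[[0.012,0,0.454],[0,0,0]]]}}

```text
time_s: 50.98
ee_pos: [0.7222, -0.0166, 0.2027]
ee_rot: [0.0, 1.0, 0.025, 0.001]
force: [0.2, -0.8, -0.2]
gripper_width: 0.0003
gripper_force: 0.0
```

{"name": "carry_out", "arguments": {"motion": [[[-0.1,0,0],[0,0,0]],[[-0.209,0,-0.015],[0,0,0]],[[-0.267,0,-0.029],[0,0,0]],[[-0.325,0,-0.04],[0,0,0]],[[-0.384,0,-0.046],[0,0,0]],[[-0.444,0,-0.047],[0,0,0]],[[-0.503,0,-0.045],[0,0,0]],[[-0.562,0,-0.039],[0,0,0]],[[-0.62,0,-0.028],[0,0,0]],[[-0.678,0,-0.013],[0,0,0]],[[-0.734,0,0.006],[0,0,0]],[[-0.789,0,0.029],[0,0,0]],[[-0.842,0,0.055],[0,0,0]],[[-0.893,0,0.085],[0,0,0]],[[-0.893,0,0.085],[0,0,0]]]}}

```text
time_s: 52.23
ee_pos: [0.5867, -0.0229, 0.1876]
ee_rot: [0.0, 1.0, 0.026, -0.0]
force: [0.5, 0.6, -0.6]
gripper_width: 0.0008
gripper_force: 0.0
```

Run:
```python
from fit import *
s=[.6015,.022,.0525]; R0=yawR(s[2])
p,r=pose(); d=R.from_euler('z',-s[2]).apply(p-[s[0],s[1],0]); print(d,env.get_state()['force'])
T=snap('top');S=snap('side');print(env.boxes_of('top','cover_edge')[:1],env.boxes_of('side','cover_edge')[:1])
for f in(T,S):
    h=cv2.cvtColor(f['pixels'],cv2.COLOR_RGB2HSV); m=cv2.inRange(h,(6,110,110),(16,255,255)); N,L,st,ce=cv2.connectedComponentsWithStats(m)
    print([(st[i].tolist()) for i in range(1,N) if st[i,4]>25])
for th in(.7,.8,.9,1.0,1.1):
    e=S2W(s,[(.052-.144*np.cos(th),-.044+k,.0725+.144*np.sin(th)) for k in(-.155,0,.155)]); print(th,proj(T,e).round(1).tolist(),proj(S,e).round(1).tolist())
```

```text
[-0.0172 -0.044   0.1876] [ 0.4951  0.5726 -0.556 ]
[{'uv': [289.6, 200.3], 'score': 0.55}] [{'uv': [308.2, 181.7], 'score': 0.78}]
[[57, 76, 583, 148, 21396], [192, 177, 23, 16, 52], [494, 184, 36, 33, 807], [202, 187, 16, 16, 197], [271, 207, 30, 3, 62]]
[[400, 139, 31, 14, 153], [164, 253, 38, 24, 431], [178, 284, 26, 20, 360]]
0.7 [[378.1, 211.1], [325.1, 214.3], [271.9, 217.5]] [[364.4, 153.0], [333.0, 175.1], [293.6, 202.8]]
0.8 [[378.3, 207.0], [324.9, 210.3], [271.3, 213.5]] [[361.5, 148.7], [329.7, 170.3], [289.8, 197.5]]
0.9 [[378.5, 202.7], [324.7, 205.9], [270.8, 209.2]] [[358.2, 144.7], [326.1, 165.8], [285.8, 192.3]]
1.0 [[378.5, 198.1], [324.5, 201.3], [270.3, 204.6]] [[354.6, 140.9], [322.2, 161.6], [281.4, 187.5]]
1.1 [[378.5, 193.2], [324.3, 196.5], [269.8, 199.7]] [[350.8, 137.6], [318.1, 157.8], [276.9, 183.2]]
```

{"name": "carry_out", "arguments": {"motion": [[[-0.026,0,0.026],[0,0,0]],[[-0.069,0,0.059],[0,0,0]],[[-0.111,0,0.095],[0,0,0]],[[-0.149,0,0.134],[0,0,0]],[[-0.185,0,0.175],[0,0,0]],[[-0.219,0,0.219],[0,0,0]],[[-0.249,0,0.265],[0,0,0]],[[-0.277,0,0.312],[0,0,0]],[[-0.301,0,0.361],[0,0,0]],[[-0.322,0,0.411],[0,0,0]],[[-0.34,0,0.463],[0,0,0]],[[-0.354,0,0.516],[0,0,0]],[[-0.365,0,0.57],[0,0,0]],[[-0.372,0,0.6],[0,0,0]],[[-0.372,0,0.615],[0,0,0]],[[-0.372,0,0.615],[0,0,0]]]}}

```text
time_s: 53.77
ee_pos: [0.5328, -0.0257, 0.0957]
ee_rot: [0.0, 1.0, 0.026, 0.0]
force: [0.7, 0.3, -0.4]
gripper_width: 0.0003
gripper_force: 0.0
```

{"name": "carry_out", "arguments": {"motion": [[[0,0,0.01],[0,0,0]],[[0,0,0.02],[0,0,0]],[[0,0,0.02],[0,0,0]]]}}

```text
time_s: 54.02
ee_pos: [0.5334, -0.0257, 0.0941]
ee_rot: [0.0, 1.0, 0.026, 0.001]
force: [-4.1, -0.5, 13.4]
gripper_width: 0.0005
gripper_force: 6.3
```

{"name": "carry_out", "arguments": {"motion": [[[0,0,0.006],[0,0,0]],[[0,0,0.01],[0,0,0]],[[0,0,0.01],[0,0,0]],[[0,0,0.01],[0,0,0]]]}}

```text
time_s: 54.35
ee_pos: [0.5336, -0.0257, 0.0938]
ee_rot: [0.0, 1.0, 0.026, 0.002]
force: [-11.6, -0.5, 35.5]
gripper_width: 0.0007
gripper_force: 17.7
```

{"name": "carry_out", "arguments": {"motion": [[[0,0,-0.2],[0,0,0]],[[0,0,-0.5],[0,0,0]],[[0,0,-0.8],[0,0,0]],[[0,0,-0.95],[0,0,0]],[[0,0,-0.95],[0,0,0]]]}}

```text
time_s: 54.77
ee_pos: [0.5356, -0.0256, 0.2408]
ee_rot: [-0.0, 1.0, 0.026, 0.005]
force: [0.8, -0.5, -0.2]
gripper_width: 0.0007
gripper_force: 0.0
```

{"name": "carry_out", "arguments": {"motion": [[[0,0.95,-0.3],[0,0,0]],[[0,0.95,-0.3],[0,0,0]],[[0,0.95,-0.3],[0,0,0]],[[0,0.95,-0.3],[0,0,0]],[[0,0.95,-0.3],[0,0,0]]]}}

```text
time_s: 55.18
ee_pos: [0.5402, -0.1739, 0.2813]
ee_rot: [0.001, 1.0, 0.023, 0.002]
force: [-1.1, 0.2, -0.3]
gripper_width: 0.0006
gripper_force: 0.0
```

{"name": "carry_out", "arguments": {"motion": [[[-0.3,0.95,0],[0,0,0]],[[-0.3,0.95,0],[0,0,0]],[[-0.3,0.95,0],[0,0,0]],[[-0.3,0.95,0],[0,0,0]],[[-0.3,0.95,0],[0,0,0]],[[-0.3,0.95,0],[0,0,0]],[[-0.3,0.95,0],[0,0,0]]]}}

```text
time_s: 55.77
ee_pos: [0.5029, -0.3117, 0.2792]
ee_rot: [-0.0, 1.0, 0.026, 0.001]
force: [0.5, 1.0, -0.2]
gripper_width: 0.0002
gripper_force: 0.0
```

Run:
```python
from fit import *
from bands import bands
s=[.6015,.022,.0525]
T=snap('top');S=snap('side');print(bands(T),bands(S))
for f in(T,S):
    h=cv2.cvtColor(f['pixels'],cv2.COLOR_RGB2HSV); m=cv2.inRange(h,(7,200,150),(15,255,255)); N,L,st,ce=cv2.connectedComponentsWithStats(m)
    print([(st[i].tolist(),ce[i].round(1).tolist()) for i in range(1,N) if st[i,4]>25])
for n in('cover_edge','blade','tumbler','screwdriver','housing','timer_grip'): print(n,[(np.round(env.boxes_of(c,n)[0]['uv'],1).tolist()) if env.boxes_of(c,n) else None for c in('top','side')])
ax=S2W(s,(.02,.156,.107))[0]; c=proj(S,ax)[0]
im=S['pixels'].astype(int); rd=im[:,:,0]-np.maximum(im[:,:,1],im[:,:,2]); ys,xs=np.where(rd>35); k=(np.hypot(xs-c[0],ys-c[1])<14)&(ys<226)
w=np.array([(unproj(S,(x,y),.107)-ax)[:2] for x,y in zip(xs[k],ys[k])]); u=np.linalg.svd(w-w.mean(0))[2][0]; print('pointer',s[2]-np.arctan(u[1]/u[0]),w.mean(0))
```

```text
{'blue': [(np.int32(87), [583.7, 354.7])], 'green': [], 'red': [(np.int32(178), [280.8, 261.4])]} {'blue': [], 'green': [], 'red': []}
[]
[([305, 185, 68, 56, 228], [337.3, 213.8]), ([180, 286, 20, 15, 163], [188.9, 293.3])]
cover_edge [[322.3, 207.7], [318.4, 205.6]]
blade [[205.3, 261.0], [272.7, 344.8]]
tumbler [[204.4, 188.8], [185.3, 275.8]]
screwdriver [[280.3, 263.3], [346.1, 275.9]]
housing [[338.1, 147.4], [276.8, 181.2]]
timer_grip [[258.3, 195.7], [254.1, 228.6]]
pointer 0.10848861740950311 [0.0129 0.0003]
```

Run:
```python
from fit import *
s=[.6015,.022,.0525]; ax=S2W(s,(.02,.156,.107))[0]
from scipy.optimize import minimize
fs=[snap('side') for _ in range(6)]+[snap('top') for _ in range(6)]
for F in(fs[:6],fs[6:]):
    f=F[0]; im=np.mean([x['pixels'] for x in F],0); rd=np.clip(im[:,:,0]-np.maximum(im[:,:,1],im[:,:,2])-8,0,None)
    c=proj(f,ax+[.012,0,0])[0]; x0,y0=(c-11).astype(int); W=np.zeros_like(rd); W[y0:y0+23,x0:x0+23]=rd[y0:y0+23,x0:x0+23]
    if f is fs[0]: W[226:]=0
    else: W[:int(proj(f,ax+[.024,0,0])[0][1])]=0
    yy,xx=np.mgrid[:400,:640]
    def model(q):  # dx,dy,angle,amp,width
        P=np.array([ax+[q[0]+t*np.cos(q[2]),q[1]+t*np.sin(q[2]),0] for t in np.linspace(.001,.022,25)]); u=proj(f,P)
        sub=(slice(y0,y0+23),slice(x0,x0+23)); m=sum(np.exp(-((xx[sub]-a)**2+(yy[sub]-b)**2)/2/.8**2) for a,b in u)/25
        A=W[sub]; k=(m*A).sum()/(m*m).sum(); return ((A-k*m)**2).sum()/(A**2).sum()
    for a in (0,.1,-.1):
        r=minimize(model,[0,0,a],method='Nelder-Mead',options=dict(initial_simplex=[[0,0,a],[.003,0,a],[0,.003,a],[0,0,a+.1]])); print(r.x,r.fun,'value',s[2]-r.x[2])
```

```text
[ 0.0013 -0.0005  0.0506] 0.09352118596836402 value 0.0019227181067466084
[ 0.0013 -0.0005  0.0505] 0.09352119769476391 value 0.0019751660325071294
[ 0.0013 -0.0005  0.0505] 0.09352118682649732 value 0.0019944734119719462
[0.0038 0.0005 0.0039] 0.0701044286116608 value 0.04859092878176472
[0.0038 0.0005 0.0038] 0.07010445612243554 value 0.04872305818684182
[0.0038 0.0005 0.0039] 0.07010443020758132 value 0.04862884241075196
```

```bash
python3 -c "
from station import env
print(env.hand_in())"
```

```text
the job is handed in; nothing more can be done
None
```

I handed the job in at about 56 s; `hand_in` returned no verdict. The timer pointer measured within about 0.05 rad of zero, the blue, red and green packs (orange was absent) were pushed against their end stops in bays 1, 3 and 2, the cover is shut, the blade is flat in its tray, and the tumbler, screwdriver and opened housing show no movement.

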